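# Strip the retaining rings off the idler axles

## Robot

A 6-joint arm with a two-finger parallel gripper is mounted at the origin on the work surface. World frame = base frame: x ahead of the robot, y to its left, z up, the work surface at z = 0. Lengths are in mm, angles in rad, forces in N, time in s.
With the tool pointing down it reaches from about 300 to 775 mm from the base axis. Payload 14.6 kg.
Tool frame: the origin (TCP) lies midway between the tips of the shut fingers; the grasp point (between the pads) lies grasp_offset behind it (grasp_offset is the distance from the TCP to the grasp point, in mm); z points along the fingers, y is the line along which they close (so a half turn about z gives the same grasp; the last joint's range is limited). The gripper opens to 94 mm and grips with 3 to 60 N. Pads are 16 mm wide; open, the fingers measure 119 mm over their backs; the gripper's body (75 mm by 177 mm) begins 78 mm behind the grasp point.
Start: joints at [-1.406, 0.3, 1.521, -0, 1.321, -0.067], TCP at [126.345, -535.281, 205.446] pointing down, gripper open.
Joint ranges: [-3.03, 3.03], [-0.79, 2.21], [0.23, 2.52], [-1.04, 4.18], [0, 3.07], [-2.55, 2.55]. Speed limits (rad/s): [2.22, 2.22, 2.57, 3.14, 3.14, 3.14].

## Interface

Orientations are given as [roll, pitch, yaw] about the fixed x, y, z axes, in that order (R = Rz(yaw) Ry(pitch) Rx(roll)).
In Python, from cell import * gives the robot as it stands. The module is installed in compiled form; this text tells all that it offers.
- The arm moves only by the shell command python3 -m jog 'ROWS' [FORCE]. ROWS is JSON, a list of rows, each a list of 3 entries, a list of its own where there are three numbers: the finger opening in mm, from 0 to 94, then the shift along the tool's x, y, z in units of 50 mm (1.0 is 50 mm), then the turn about the tool's z in units of 180 degrees (1.0 is 180 degrees). In form: [[fingers, [dx, dy, dz], twist], ...]. A call has 1 to 20 rows; each row shifts and turns the commanded pose from where the row before left it, along the tool's axes as they then stand; what a row does not reach is not made up. A row lasts 1/10 s, in which the tool goes at most 50 mm and 8.59 degrees, less where a joint would pass 70% of its speed; a pose out of reach is approached as far as the arm can. A call with a number of a shift or a turn outside -1 to 1 is refused whole. A call with a gripper value outside its range is refused whole. The fingers move at their own pace and stop on an object; FORCE is the grip in N (left out, the last holds). Time passes only in rows, so rows that do not move let the fingers close. It gives the time, the measured TCP pose, the force, the opening and the grip force at its end, in the units of the state.
- read_state(): the state, without advancing time (a new reading comes with each control period).
- camera(name): name is "scene" or "top" or "wrist"; returns the picture (384x512x3 uint8, red, green, blue); there is no depth.
- calibration(name): a dict with "mtx" (3x3 intrinsics, pixels), "cam_to_world" (4x4, takes a point from camera to world coordinates); the wrist camera has in their place "hand_eye" (4x4, takes a point from camera to tool coordinates, whose origin is the TCP and whose axes are the flange's). Camera axes: x right, y down, z forward; pixel columns grow to the right and rows downward; lengths in mm; the calibration is good to about 2 mm. A picture is of the moment at which its call begins: read the wrist's pose just before it. calibration takes no time and is no camera call.
- sign_off(): hands the job in; it is judged then, once.
Trained networks look in the newest picture that a camera, given by its name, has taken for a name from the list of things; names that differ only in an ending like _2 or _b are one class to them, and where a whole thing is asked for, a point or a joint stands for the part that bears it (a point fixed in the world has none). Each returns a list of dicts, best first, with "conf" (0 to 1); they miss things now and then, are a little off and sometimes report something else, mostly with a low value. They report only what shows in the picture. A call takes as long as a camera call.
- regions_of(camera, query): "pixels" (384x512 bool, what is visible of it) and "rect" ([centre column, centre row, width, height] in pixels, round what is visible of it).
The state is a dict: "clock": time; "joints": joint angles; "qd": joint speeds; "effort": joint torques, N m; "eef_pos": TCP position; "eef_rot": TCP orientation; "wrist_force": force on the tool from outside, world axes, zero at the start; "moment": the same for the moment, N m; "finger_gap": finger opening in mm; "finger_force": force on a finger pad.
Only numpy, scipy, OpenCV 4.12 (cv2) and the standard library are available. Lean on these libraries where they do the work, as an engineer would, in place of code of your own. Each camera call takes 0.05 s, during which the arm holds its last target. There are 200 camera calls.

## Task

Take the hooked pick from its rest and use its hook in the pull eye to pry every retaining ring out of its axle groove; never touch a ring with the gripper's fingers while it is still in its groove. Lay the pick back in its rest as it was, hook down, once all rings are out, and put the freed rings flat in the wells of the parts carrier, no more than one ring to a well. Leave everything else on the cart where it is.

Things in the scene. Friction and masses are not known exactly. Their poses are not given: they have to be found in the camera images.
- ring1: dark sprung steel retaining ring (may be absent; all alike): flat C, 6 mm thick, square pull eye on its back. Origin: underside, centre of the C, on the axle's axis while seated. x points to the mouth, the eye is on the -x side and at first faces roughly the robot; spans x = -33 to 12, y = -16 to 16 mm. Fits with 1 mm play, can turn about the axle
- ring1_eye (a point): centre of the square hole (14 mm in x, 13 mm in y) in the pull eye of ring1, at mid-thickness, 21.5 mm from the ring's origin. The frame round the hole is 22 mm wide over its two straight sides along x: a good place to grip a freed ring
- axle1 (a point): axis of axle 1 at the floor of its groove, 40 mm up, where ring1 sits if present. Brass bushing 26 mm across below, groove core 17 mm across and 7.5 mm high, steel head 24 mm across above, top 62 mm up. Pulled along its own -x a ring resists with 5 to 12 N for 9 mm, then springs off and drops to the plate about 20 mm in front of the axle
- ring2: dark sprung steel retaining ring (may be absent; all alike): flat C, 6 mm thick, square pull eye on its back. Origin: underside, centre of the C, on the axle's axis while seated. x points to the mouth, the eye is on the -x side and at first faces roughly the robot; spans x = -33 to 12, y = -16 to 16 mm. Fits with 1 mm play, can turn about the axle
- ring2_eye (a point): centre of the square hole (14 mm in x, 13 mm in y) in the pull eye of ring2, at mid-thickness, 21.5 mm from the ring's origin. The frame round the hole is 22 mm wide over its two straight sides along x: a good place to grip a freed ring
- axle2 (a point): axis of axle 2 at the floor of its groove, 40 mm up, where ring2 sits if present. Brass bushing 26 mm across below, groove core 17 mm across and 7.5 mm high, steel head 24 mm across above, top 62 mm up. Pulled along its own -x a ring resists with 5 to 12 N for 9 mm, then springs off and drops to the plate about 20 mm in front of the axle
- ring3: dark sprung steel retaining ring (may be absent; all alike): flat C, 6 mm thick, square pull eye on its back. Origin: underside, centre of the C, on the axle's axis while seated. x points to the mouth, the eye is on the -x side and at first faces roughly the robot; spans x = -33 to 12, y = -16 to 16 mm. Fits with 1 mm play, can turn about the axle
- ring3_eye (a point): centre of the square hole (14 mm in x, 13 mm in y) in the pull eye of ring3, at mid-thickness, 21.5 mm from the ring's origin. The frame round the hole is 22 mm wide over its two straight sides along x: a good place to grip a freed ring
- axle3 (a point): axis of axle 3 at the floor of its groove, 40 mm up, where ring3 sits if present. Brass bushing 26 mm across below, groove core 17 mm across and 7.5 mm high, steel head 24 mm across above, top 62 mm up. Pulled along its own -x a ring resists with 5 to 12 N for 9 mm, then springs off and drops to the plate about 20 mm in front of the axle
- ring4: dark sprung steel retaining ring (may be absent; all alike): flat C, 6 mm thick, square pull eye on its back. Origin: underside, centre of the C, on the axle's axis while seated. x points to the mouth, the eye is on the -x side and at first faces roughly the robot; spans x = -33 to 12, y = -16 to 16 mm. Fits with 1 mm play, can turn about the axle
- ring4_eye (a point): centre of the square hole (14 mm in x, 13 mm in y) in the pull eye of ring4, at mid-thickness, 21.5 mm from the ring's origin. The frame round the hole is 22 mm wide over its two straight sides along x: a good place to grip a freed ring
- axle4 (a point): axis of axle 4 at the floor of its groove, 40 mm up, where ring4 sits if present. Brass bushing 26 mm across below, groove core 17 mm across and 7.5 mm high, steel head 24 mm across above, top 62 mm up. Pulled along its own -x a ring resists with 5 to 12 N for 9 mm, then springs off and drops to the plate about 20 mm in front of the axle
- plate: fixed grey stripping plate, 160 mm (x) by 280 mm (y), 12 mm thick, origin under its centre; four upright axle ends 70 mm apart along y, 45 mm towards its +x edge; the free area on the -x side catches the rings
- pick: hooked pick: black square handle 90 x 14 x 14 mm along x, origin at the handle's centre, then a straight steel shank 5 mm thick on the handle's axis to x = 100 mm, bent there at a right angle into a hook along -z. 90 g, balanced 6 mm ahead of the origin. In its rest it lies level with the hook pointing down
- pick_tip (a point): end of the pick's hook, 100 mm ahead of the pick's origin (x) and 26.5 mm below the handle's axis; the hook is 5 mm thick
- rest: fixed grey rest for the pick, 94 mm (x) by 60 mm (y) base, 8 mm thick, origin under its centre; two forks at x = -33 and +33 mm, each 10 mm thick (x), with a level seat 36 mm up and two prongs 20 mm apart (y) up to 52 mm, so the pick lies along x with its handle's axis 43 mm up
- carrier: loose grey plastic parts carrier, an open tray 144 mm (x) by 164 mm (y), 18 mm high, 600 g, split by 4 mm dividers into two by two equal wells, each 66 mm (x) by 76 mm (y), 14 mm deep, centred at x = +-35, y = +-40 mm, floor 4 mm above the underside; origin under its centre
- endcap: bystander: blue plastic roller end cap, 50 mm across, 24 mm high
- bushing: bystander: bronze flanged bushing, 42 mm across, 25 mm high
- pulley: bystander: orange rubber drive pulley, 70 mm across, 26 mm high
- bearing: bystander: steel ball bearing, 52 mm across, 15 mm high
- wrench: bystander: steel wrench, 160 mm long, lying flat
- tin: bystander: grease tin, 56 mm across, 70 mm high

How it is judged (in metres and radians):
On the way, in this order (a step that is already met when the one before it is completed fails the run):
1. the hook of the pick pulls at a ring that is still in its groove (((contact force between pick and ring1 above 1 N and horizontal distance between ring1 and axle1 below 0.008 m) or (contact force between pick and ring2 above 1 N and horizontal distance between ring2 and axle2 below 0.008 m) or (contact force between pick and ring3 above 1 N and horizontal distance between ring3 and axle3 below 0.008 m) or (contact force between pick and ring4 above 1 N and horizontal distance between ring4 and axle4 below 0.008 m))), for 0.02 s.
2. every ring present is out of its groove, its centre more than 16 mm from the axle's axis (horizontal distance between ring1 and axle1 above 0.016 m and horizontal distance between ring2 and axle2 above 0.016 m and horizontal distance between ring3 and axle3 above 0.016 m and horizontal distance between ring4 and axle4 above 0.016 m), for 0.2 s.
3. the pick lies released in its rest, hook down (x of pick in the frame of rest between -0.02 and 0.02 m and y of pick in the frame of rest between -0.007 and 0.007 m and z of pick in the frame of rest between 0.038 and 0.048 m and angle between pick's own z axis and vertical below 0.25 rad and linear speed of pick below 0.03 m/s and contact force between the fingers and pick below 0.1 N and x of pick_tip in the frame of rest above 0.07 m), for 0.2 s.
At the end, for the whole second after the job is handed in: Each ring present rests flat in a carrier well, origin and eye centre no more than 11 mm above its floor, no two in one well; the pick lies released in its rest, hook down, pointing as at the start (20 mm along, 7 mm across, 5 mm height); the carrier is level (all of step 3 and x of ring1 in the frame of carrier between -0.069 and 0.069 m and x of ring1_eye in the frame of carrier between -0.069 and 0.069 m and y of ring1 in the frame of carrier between -0.079 and 0.079 m and y of ring1_eye in the frame of carrier between -0.079 and 0.079 m and z of ring1 in the frame of carrier between 0 and 0.015 m and z of each of ring1_eye, ring2, ring2_eye, ring3, ring3_eye, ring4, ring4_eye in the frame of carrier below 0.015 m and x of ring2 in the frame of carrier between -0.069 and 0.069 m and x of ring2_eye in the frame of carrier between -0.069 and 0.069 m and y of ring2 in the frame of carrier between -0.079 and 0.079 m and y of ring2_eye in the frame of carrier between -0.079 and 0.079 m and z of each of ring2, ring3, ring4 in the frame of carrier above 0 m and x of ring3 in the frame of carrier between -0.069 and 0.069 m and x of ring3_eye in the frame of carrier between -0.069 and 0.069 m and y of ring3 in the frame of carrier between -0.079 and 0.079 m and y of ring3_eye in the frame of carrier between -0.079 and 0.079 m and x of ring4 in the frame of carrier between -0.069 and 0.069 m and x of ring4_eye in the frame of carrier between -0.069 and 0.069 m and y of ring4 in the frame of carrier between -0.079 and 0.079 m and y of ring4_eye in the frame of carrier between -0.079 and 0.079 m and ((x of ring1 in the frame of carrier above 0 m and x of ring2 in the frame of carrier below 0 m) or (x of ring2 in the frame of carrier above 0 m and x of ring1 in the frame of carrier below 0 m) or (y of ring1 in the frame of carrier above 0 m and y of ring2 in the frame of carrier below 0 m) or (y of ring2 in the frame of carrier above 0 m and y of ring1 in the frame of carrier below 0 m)) and ((x of ring1 in the frame of carrier above 0 m and x of ring3 in the frame of carrier below 0 m) or (x of ring3 in the frame of carrier above 0 m and x of ring1 in the frame of carrier below 0 m) or (y of ring1 in the frame of carrier above 0 m and y of ring3 in the frame of carrier below 0 m) or (y of ring3 in the frame of carrier above 0 m and y of ring1 in the frame of carrier below 0 m)) and ((x of ring1 in the frame of carrier above 0 m and x of ring4 in the frame of carrier below 0 m) or (x of ring4 in the frame of carrier above 0 m and x of ring1 in the frame of carrier below 0 m) or (y of ring1 in the frame of carrier above 0 m and y of ring4 in the frame of carrier below 0 m) or (y of ring4 in the frame of carrier above 0 m and y of ring1 in the frame of carrier below 0 m)) and ((x of ring2 in the frame of carrier above 0 m and x of ring3 in the frame of carrier below 0 m) or (x of ring3 in the frame of carrier above 0 m and x of ring2 in the frame of carrier below 0 m) or (y of ring2 in the frame of carrier above 0 m and y of ring3 in the frame of carrier below 0 m) or (y of ring3 in the frame of carrier above 0 m and y of ring2 in the frame of carrier below 0 m)) and ((x of ring2 in the frame of carrier above 0 m and x of ring4 in the frame of carrier below 0 m) or (x of ring4 in the frame of carrier above 0 m and x of ring2 in the frame of carrier below 0 m) or (y of ring2 in the frame of carrier above 0 m and y of ring4 in the frame of carrier below 0 m) or (y of ring4 in the frame of carrier above 0 m and y of ring2 in the frame of carrier below 0 m)) and ((x of ring3 in the frame of carrier above 0 m and x of ring4 in the frame of carrier below 0 m) or (x of ring4 in the frame of carrier above 0 m and x of ring3 in the frame of carrier below 0 m) or (y of ring3 in the frame of carrier above 0 m and y of ring4 in the frame of carrier below 0 m) or (y of ring4 in the frame of carrier above 0 m and y of ring3 in the frame of carrier below 0 m)) and linear speed of each of ring1, ring2, ring3, ring4 below 0.03 m/s and angle between carrier's own z axis and vertical below 0.1 rad); the robot touches nothing.
It fails at once if the fingers touch a ring that is still in its groove ((horizontal distance between ring1 and axle1 below 0.008 m and contact force between the fingers and ring1 above 0.5 N) or (horizontal distance between ring2 and axle2 below 0.008 m and contact force between the fingers and ring2 above 0.5 N) or (horizontal distance between ring3 and axle3 below 0.008 m and contact force between the fingers and ring3 above 0.5 N) or (horizontal distance between ring4 and axle4 below 0.008 m and contact force between the fingers and ring4 above 0.5 N)).
It fails at once if a bystander is moved by more than 30 mm (distance of any of endcap, bushing, pulley, bearing, wrench, tin from where it was at the start of the episode above 0.03 m).
Of ring1, ring2, ring3, ring4 only 3 to 4 are there at a start; the rules pass over those that are not, and their reading is None.
At some moment in a run one of carrier may be knocked a few centimetres aside while the robot is not near it.
It also fails if it takes over 208 s, if anything falls off the work surface, if the arm or the gripper's body presses on something with over 40 N, if the wrist force passes 120 N, or if a joint passes its speed limit or range.

## Working session

There is one attempt and no reset: what is moved stays moved. The work goes in short steps, Python scripts to look and compute and a shell command to move; the robot and the scene stay as the last step left them, time stands still between calls to the robot, and variables do not carry over. Pictures are saved under pics/ and viewed, at most 14 in all, crops included, and the job is handed in when it is done.

```bash
mkdir -p pics; cat > h.py <<'E'
from cell import *
import numpy as np, cv2
from scipy.spatial.transform import Rotation as R
def T():
    s=read_state(); M=np.eye(4); M[:3,:3]=R.from_euler('xyz',s['eef_rot']).as_matrix(); M[:3,3]=s['eef_pos']; return M
def c2w(n):
    c=calibration(n)
    return c['mtx'], (T()@c['hand_eye'] if n=='wrist' else c['cam_to_world'])
def w(n,px,z,cw=None):
    K,C=cw or c2w(n); d=C[:3,:3]@np.linalg.solve(K,[px[0],px[1],1.]); o=C[:3,3]; return o+d*(z-o[2])/d[2]
def p(n,P,cw=None):
    K,C=cw or c2w(n); q=K@(np.linalg.inv(C)@np.append(P,1))[:3]; return q[:2]/q[2]
def save(n,f):
    im=camera(n); cv2.imwrite('pics/'+f,im[:,:,::-1]); return im
E
python3 - <<'E'
from h import *
s=read_state(); print({k:np.round(v,3).tolist() for k,v in s.items()})
for n in('top','scene'):
    save(n,n+'0.png'); 
    for q in ['plate','pick','rest','carrier','ring1','endcap','bushing','pulley','bearing','wrench','tin','pick_tip','ring1_eye','axle1']:
        try:
            for r in regions_of(n,q)[:5]:
                if r['conf']>.3: print(n,q,round(r['conf'],2),np.round(r['rect'],1),np.round(w(n,r['rect'][:2],20)[:2]))
        except Exception as e: print(q,e)
print(c2w('top'),c2w('scene'),calibration('wrist'))
E
```

```text
{'clock': 0.0, 'joints': [-1.406, 0.3, 1.522, 0.0, 1.321, -0.067], 'qd': [-0.001, -0.001, -0.0, -0.001, 0.002, -0.002], 'effort': [-0.001, -53.181, -35.274, 0.071, 0.024, -0.0], 'eef_pos': [126.309, -535.04, 204.916], 'eef_rot': [-3.14, -0.0, 0.232], 'wrist_force': [-0.223, -0.247, 0.659], 'moment': [0.021, 0.014, -0.017], 'finger_force': 0.0, 'finger_gap': 94.005}
top plate 0.91 [247.3 209.2 102.1  58. ] [595.   8.]
top plate 0.33 [130.7 236.4   8.7  51.9] [501. 335.]
top pick 0.69 [132.5 245.8  26.   32.3] [475. 327.]
top pick 0.47 [130.6 242.8  12.3  39.9] [483. 333.]
top rest 0.94 [133.1 248.2  26.3  33.8] [468. 324.]
top rest 0.49 [248.1 204.6 100.1  61.4] [609.   6.]
top carrier 0.67 [359.5 245.5  62.3  54.4] [ 505. -314.]
top carrier 0.4 [248.5 206.6  98.6  65.3] [603.   5.]
top ring1 0.54 [239.8 193.6   5.7   6.5] [640.  31.]
top endcap 0.75 [192.1 157.1  13.1  21. ] [744. 177.]
top endcap 0.57 [238.1 193.7   9.6  11.8] [640.  36.]
top endcap 0.38 [358.4 244.9  63.2  55.5] [ 506. -311.]
top bushing 0.61 [198.9 270.4  11.   14.8] [415. 135.]
top pulley 0.71 [261.6 148.1  26.  
[... 2225 characters left out ...]
00376e+02],
       [ 6.47546197e-03, -6.11865977e-01, -7.90934949e-01,
         6.90301197e+02],
       [ 0.00000000e+00,  0.00000000e+00,  0.00000000e+00,
         1.00000000e+00]])) {'mtx': array([[303.37010658,   0.        , 257.67358934],
       [  0.        , 303.37010658, 195.72434329],
       [  0.        ,   0.        ,   1.        ]]), 'hand_eye': array([[-3.54137413e-04, -9.68179204e-01, -2.50257673e-01,
         7.38991989e+01],
       [ 9.99999651e-01, -1.53574445e-04, -8.20952676e-04,
        -1.40423231e-01],
       [ 7.56396125e-04, -2.50257876e-01,  9.68178921e-01,
        -1.78839410e+02],
       [ 0.00000000e+00,  0.00000000e+00,  0.00000000e+00,
         1.00000000e+00]])}
```

```bash
python3 - <<'E'
from h import *
import cell; print([x for x in dir(cell) if not x.startswith('_')], getattr(cell,'grasp_offset',None))
t=cv2.imread('pics/top0.png'); s=cv2.imread('pics/scene0.png')
cv2.imwrite('pics/t1.png',cv2.resize(t[120:300,105:405],(800,480),interpolation=cv2.INTER_CUBIC))
cv2.imwrite('pics/s1.png',cv2.resize(s[80:380,120:460],(680,600),interpolation=cv2.INTER_CUBIC))
E
```

```text
['Unreachable', 'calibration', 'camera', 'grasp_offset', 'read_state', 'regions_of', 'sign_off'] 18.8
```

View pics/t1.png

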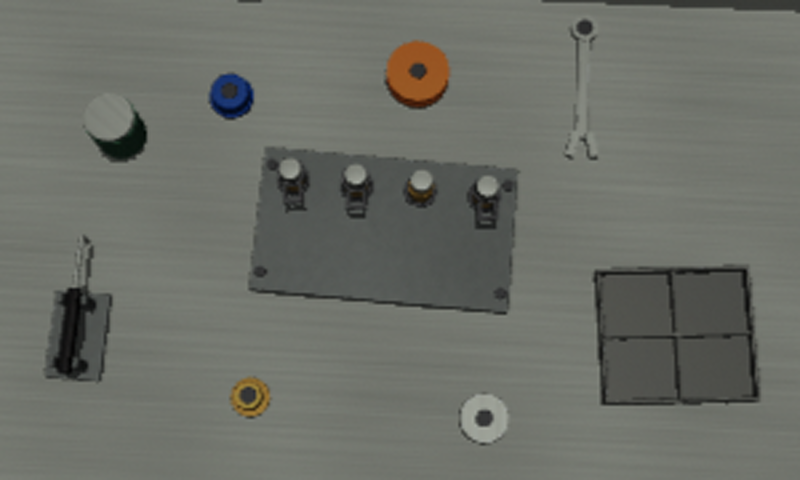

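View pics/s1.png

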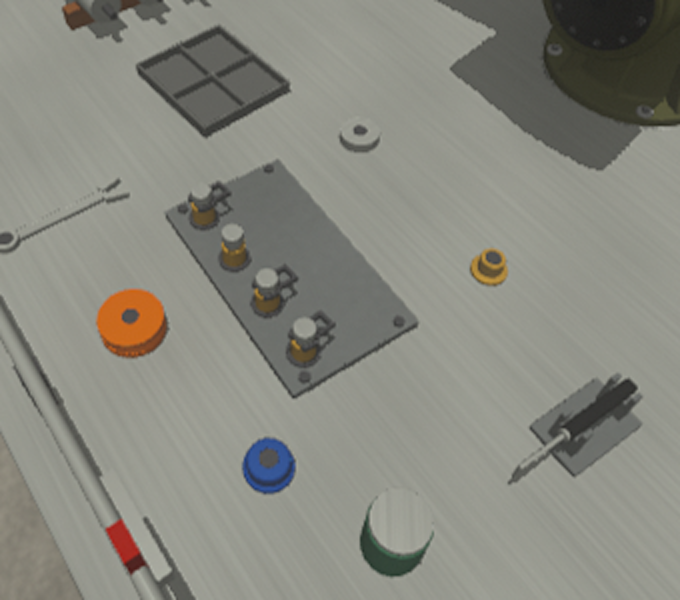

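```bash
cat >> h.py <<'E'
def plan(x,y,z,yaw=None):
    s=read_state(); r=s['eef_rot']; 
    if yaw is None: yaw=r[2]
    d=(yaw-r[2]); d=(d+np.pi/2)%np.pi-np.pi/2 if False else d
    tw=-d/np.pi; M=R.from_euler('xyz',[r[0],r[1],yaw]).as_matrix()
    v=M.T@(np.array([x,y,z])-s['eef_pos'])/50
    n=max(1,int(np.ceil(np.abs(v).max()/.7))); k=int(np.ceil(abs(tw)/.0477-.02))
    print('twist',round(tw,4),'=',k,'x',round(tw/max(k,1),4),'| shift',np.round(v,3),'=',n,'x',np.round(v/n,3),'| now',np.round(s['eef_pos'],1),np.round(r,3),s['finger_gap'])
E
python3 - <<'E'
from h import *
plan(590,15,120,0.0)
plan(470,300,120,0.0)
for i,q in enumerate([(290,168),(356,175),(421,180),(487,187)]):
    print(w('top',(q[0]/2.6667+105,q[1]/2.6667+120),62).round(0))
E
```

```text
twist 0.0738 = 2 x 0.0369 | shift [  9.273 -11.006   1.709] = 16 x [ 0.58  -0.688  0.107] | now [ 126.3 -535.3  205.4] [-3.142 -0.     0.232] 93.7105374989072
twist 0.0738 = 2 x 0.0369 | shift [  6.873 -16.706   1.709] = 24 x [ 0.286 -0.696  0.071] | now [ 126.3 -535.3  205.4] [-3.142 -0.     0.232] 93.7105374989072
[658. 105.  62.]
[653.  35.  62.]
[651. -34.  62.]
[ 646. -104.   62.]
```

```bash
python3 -m jog '[[94,[0,0,0],0.0369],[94,[0,0,0],0.0369],[94,[0.58,-0.688,0],0],[94,[0.58,-0.688,0],0],[94,[0.58,-0.688,0],0],[94,[0.58,-0.688,0],0],[94,[0.58,-0.688,0],0],[94,[0.58,-0.688,0],0],[94,[0.58,-0.688,0],0],[94,[0.58,-0.688,0],0],[94,[0.58,-0.688,0],0],[94,[0.58,-0.688,0.2],0],[94,[0.58,-0.688,0.2],0],[94,[0.58,-0.688,0.2],0],[94,[0.58,-0.688,0.3],0],[94,[0.58,-0.688,0.3],0],[94,[0.58,-0.688,0.3],0],[94,[0.58,-0.688,0.2],0],[94,[0,0,0],0],[94,[0,0,0],0]]'
python3 - <<'E'
from h import *
cw=c2w('wrist'); im=save('wrist','w1.png')
np.save('w1.npy',cw[1])
for q in ['ring1','ring1_eye','axle1','plate']:
    for r in regions_of('wrist',q)[:5]:
        if r['conf']>.25: print(q,round(r['conf'],2),np.round(r['rect'],1),w('wrist',r['rect'][:2],43,cw).round(1))
for P in [(658,105,62),(653,35,62),(651,-34,62),(646,-104,62)]: print(p('wrist',P,cw).round(1))
cv2.imwrite('pics/w1b.png',cv2.resize(im[:,:,::-1],(800,600),interpolation=cv2.INTER_CUBIC))
plan(470,300,120,0.0)
E
```

```text
clock: 3.5
eef_pos: [590.3, 15.7, 119.8]
eef_rot: [3.142, 0.001, 0.001]
wrist_force: [-1.0, -0.7, 0.4]
finger_gap: 93.9
finger_force: 0.0
ring1 0.97 [230.6 138.2  37.9  56.1] [647.1  38.8  43. ]
ring1 0.85 [396.5 147.2  30.7  49.2] [639.9 -99.6  43. ]
ring1_eye 0.98 [151.4 133.6  32.9  61.3] [650.8 104.2  43. ]
ring1_eye 0.5 [273.4 164.3 308.8 175.2] [625.4   3.   43. ]
axle1 0.63 [274.6 166.7 313.1 175. ] [623.4   2.   43. ]
axle1 0.34 [397.  145.8  30.6  50.9] [641.1 -99.9  43. ]
plate 0.87 [274.4 164.8 307.4 174.7] [625.    2.2  43. ]
[141.1 125.3]
[233.3 132.1]
[323.5 134.9]
[414.1 141.6]
twist -0.0004 = 0 x -0.0004 | shift [-2.404 -5.717  0.02 ] = 9 x [-0.267 -0.635  0.002] | now [590.2  14.2 121.1] [ 3.142e+00 -1.000e-03 -1.000e-03] 93.80085340538878
```

View pics/w1b.png

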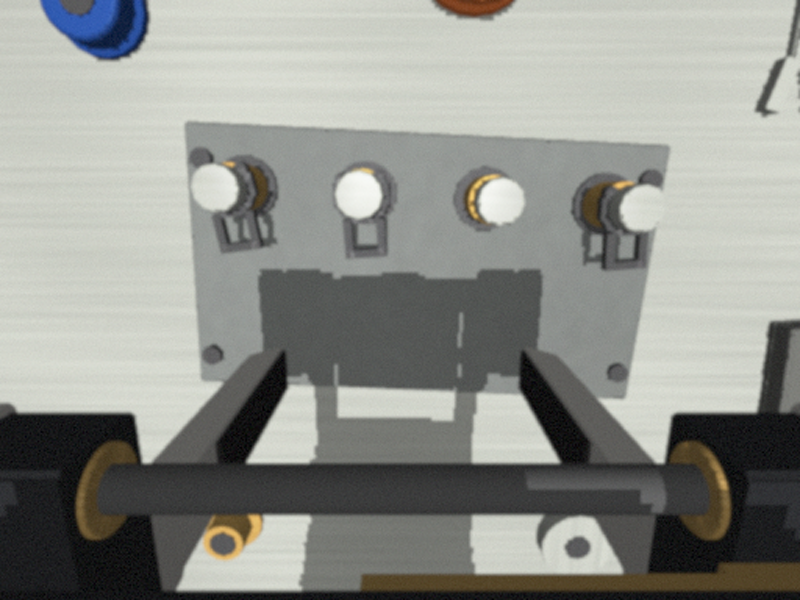

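```bash
python3 - <<'E'
from h import *
K=calibration('wrist')['mtx']; cw=(K,np.load('w1.npy'))
for q in [(215,187),(359,193),(500,201),(641,208)]: print('axle',w('wrist',np.array(q)*.64,62,cw).round(1))
for q in [(238,231),(366,236),(625,248)]: print('eye',w('wrist',np.array(q)*.64,46,cw).round(1))
im=cv2.imread('pics/w1.png'); 
print(*[c for c in [(125,105),(210,110),(370,115)]])
cv2.imwrite('pics/w1c.png',np.hstack([cv2.resize(im[y:y+70,x:x+50],(250,350),interpolation=cv2.INTER_CUBIC) for x,y in [(125,105),(210,110),(370,115)]]))
E
```

```text
axle [662.1 107.2  62. ]
axle [659.4  37.6  62. ]
axle [655.7 -31.1  62. ]
axle [ 652.4 -100.2   62. ]
eye [639.4 103.4  46. ]
eye [636.9  35.8  46. ]
eye [ 630.7 -102.2   46. ]
(125, 105) (210, 110) (370, 115)
```

View pics/w1c.png

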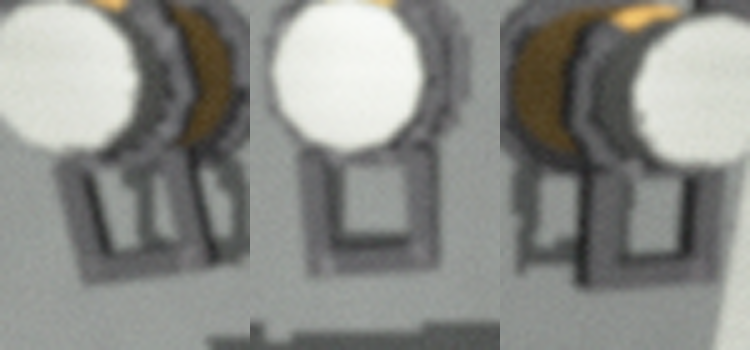

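```bash
python3 -m jog '[[94,[-0.267,-0.64,0],0],[94,[-0.267,-0.64,0],0],[94,[-0.267,-0.64,0],0],[94,[-0.267,-0.64,0],0],[94,[-0.267,-0.64,0],0],[94,[-0.267,-0.64,0],0],[94,[-0.267,-0.64,0],0],[94,[-0.267,-0.64,0],0],[94,[-0.267,-0.64,0],0],[94,[0,0,0],0],[94,[0,0,0],0]]'
python3 - <<'E'
from h import *
cw=c2w('wrist'); im=save('wrist','w2.png')
np.save('w2.npy',cw[1])
for q in ['pick','pick_tip','rest']:
    for r in regions_of('wrist',q)[:3]:
        if r['conf']>.25: print(q,round(r['conf'],2),np.round(r['rect'],1),w('wrist',r['rect'][:2],43,cw).round(1))
cv2.imwrite('pics/w2b.png',cv2.resize(im[:,:,::-1],(800,600),interpolation=cv2.INTER_CUBIC))
E
```

```text
clock: 4.85
eef_pos: [470.2, 302.8, 120.8]
eef_rot: [-3.141, -0.0, 0.001]
wrist_force: [-0.0, 0.6, 0.6]
finger_gap: 93.8
finger_force: 0.0
pick 0.86 [229.1 153.7  18.4 177.4] [514.3 327.6  43. ]
pick_tip 0.64 [226.9 152.2  14.7 173.8] [515.6 329.5  43. ]
rest 0.68 [232.3 184.8  61.1 101.4] [487.5 325.5  43. ]
```

View pics/w2b.png

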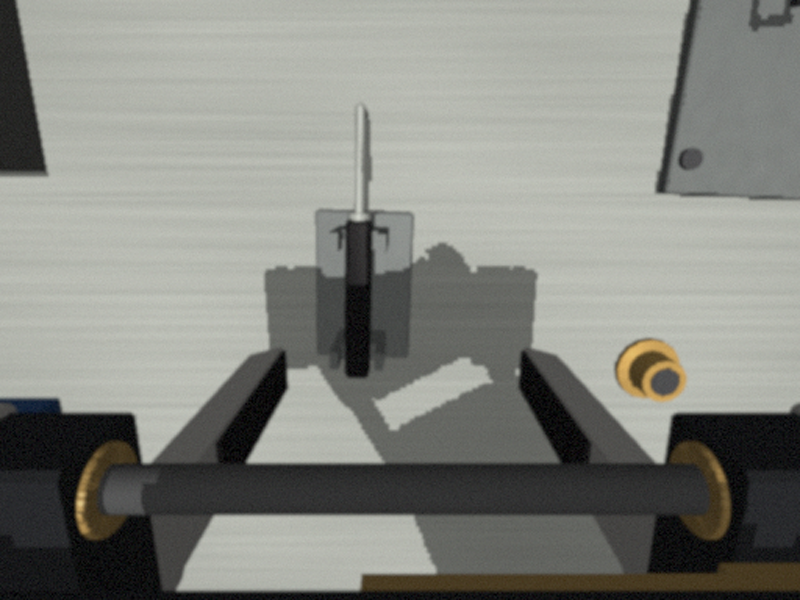

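```bash
python3 - <<'E'
from h import *
K=calibration('wrist')['mtx']; cw=(K,np.load('w1.npy'))
ax=np.array([w('wrist',np.array(q)*.64,62,cw) for q in [(215,187),(359,193),(500,201),(641,208)]])[:,:2]
# fit collinear 70mm
i=np.array([1.5,.5,-.5,-1.5])*70; d=(i@(ax-ax.mean(0)))/(i@i); d/=np.linalg.norm(d); fit=ax.mean(0)+i[:,None]*d; print(fit.round(1),'plate yaw',np.arctan2(-d[0],d[1]).round(3))
for nm,o,b,k in [('A',(125,105),(142,275),0),('B',(210,110),(123,273),1),('D',(370,115),(155,281),3)]:
    P=w('wrist',np.array(o)+np.array(b)/5,46,cw)[:2]; v=fit[k]-P; print(nm,'back',P.round(1),np.linalg.norm(v).round(1),'ring yaw',np.arctan2(v[1],v[0]).round(3),'eye',(fit[k]-21.5*v/np.linalg.norm(v)).round(1))
cw=(K,np.load('w2.npy'))
a=w('wrist',np.array((360,219))*.64,50,cw);b=w('wrist',np.array((357,377))*.64,50,cw);c=w('wrist',np.array((361,105))*.64,45.5,cw)
print(a,b,c,np.linalg.norm(a-b),np.linalg.norm(c-(a+b)/2),np.arctan2(*(c-b)[[1,0]]))
m=(a+b)/2; plan(m[0],m[1],60,np.arctan2(*(c-b)[[1,0]])); plan(m[0],m[1],25)
E
```

```text
[[ 662.4  108.2]
 [ 659.1   38.3]
 [ 655.7  -31.6]
 [ 652.4 -101.5]] plate yaw -0.048
A back [629.4 103.4] 33.4 ring yaw 0.145 eye [641.1 105.1]
B back [625.6  35.7] 33.6 ring yaw 0.078 eye [637.6  36.6]
D back [ 620.1 -104.3] 32.4 ring yaw 0.087 eye [ 631.  -103.4]
[526.10701004 325.65531331  50.        ] [437.9164561  329.32213339  50.        ] [581.91024066 324.30737573  45.5       ] 88.26675123091253 100.05040125203652 -0.03481213956001705
twist 0.0106 = 1 x 0.0106 | shift [ 0.207 -0.517  1.212] = 2 x [ 0.103 -0.258  0.606] | now [470.8 302.  120.6] [ 3.142e+00 -0.000e+00 -2.000e-03] 93.88244797842478
twist -0.0 = 0 x -0.0 | shift [ 0.224 -0.509  1.912] = 3 x [ 0.075 -0.17   0.637] | now [470.8 302.  120.6] [ 3.142e+00 -0.000e+00 -2.000e-03] 93.88244797842478
```

```bash
python3 -m jog '[[94,[0,0,0],0.0106],[94,[0.17,-0.25,0.4],0],[94,[0.18,-0.25,0.5],0],[94,[0,0,0.5],0],[94,[0,0,0.3],0],[94,[0,0,0.212],0],[60,[0,0,0],0],[40,[0,0,0],0],[20,[0,0,0],0],[10,[0,0,0],0],[8,[0,0,0],0],[8,[0,0,0],0],[8,[0,0,0],0],[8,[0,0,0],0],[8,[0,0,0],0],[8,[0,0,0],0]]' 45
python3 -c "
from h import *
plan(487,327,26)"
```

```text
clock: 6.65
eef_pos: [488.6, 327.5, 24.9]
eef_rot: [-3.142, -0.0, -0.033]
wrist_force: [-0.3, 0.4, -0.0]
finger_gap: 17.6
finger_force: 0.0
twist -0.0 = 0 x -0.0 | shift [-0.031  0.011 -0.023] = 1 x [-0.031  0.011 -0.023] | now [488.6 327.5  24.9] [-3.142 -0.    -0.033] 17.595233712935524
```

```bash
python3 -m jog '[[8,[0,0,0],0],[8,[0,0,0],0],[8,[0,0,0],0],[8,[0,0,0],0],[8,[0,0,0],0],[8,[0,0,0],0]]' 45;  python3 -m jog '[[8,[0,0,-0.1],0],[8,[0,0,-0.2],0],[8,[0,0,-0.4],0],[8,[0,0,-0.4],0],[8,[0,0,-0.4],0],[8,[0,0,-0.4],0],[8,[0,0,-0.2],0],[8,[0,0,0],0],[8,[0,0,0],0]]'
python3 - <<'E'
from h import *
cw=c2w('wrist'); im=save('wrist','w3.png'); np.save('w3.npy',cw[1])
cv2.imwrite('pics/w3b.png',cv2.resize(im[:,:,::-1][0:300],(800,469),interpolation=cv2.INTER_CUBIC))
print(p('wrist',(T()@[95-2,0,-18.8-0,1])[:3]))
E
```

```text
clock: 7.25
eef_pos: [488.6, 327.5, 24.8]
eef_rot: [-3.142, 0.0, -0.033]
wrist_force: [-0.3, 0.6, -0.1]
finger_gap: 13.8
finger_force: 45.0
clock: 8.15
eef_pos: [488.3, 327.4, 129.3]
eef_rot: [3.141, 0.001, -0.033]
wrist_force: [-0.4, -0.3, -0.2]
finger_gap: 13.6
finger_force: 45.0
[258.8174136   77.21232693]
```

View pics/w3b.png

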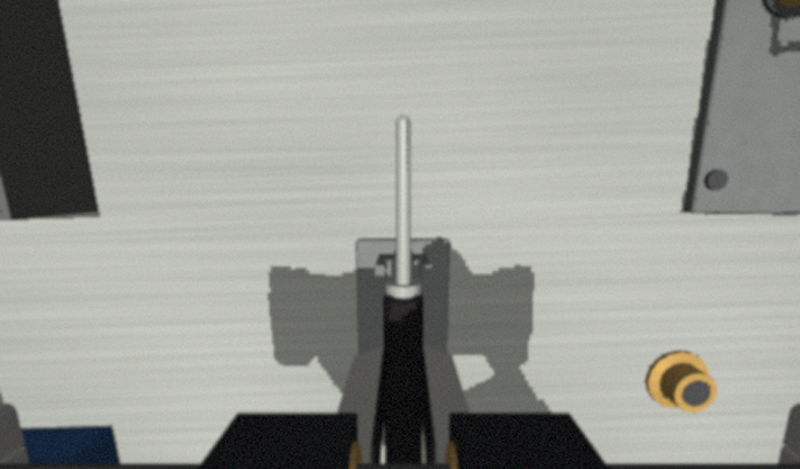

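```bash
cat >> h.py <<'E'
def hook(ex,ey,yaw,z,h=93.): plan(ex-h*np.cos(yaw),ey-h*np.sin(yaw),z,yaw)
E
python3 -c "
from h import *
hook(641.1,105.1,.145,80)"
```

```text
twist -0.0568 = 2 x -0.0284 | shift [0.525 4.838 0.981] = 7 x [0.075 0.691 0.14 ] | now [488.2 327.3 128.9] [ 3.141e+00  1.000e-03 -3.300e-02] 13.570755553546515
```

```bash
python3 -m jog '[[8,[0,0,0],-0.0284],[8,[0,0,0],-0.0284],[8,[0.075,0.691,0],0],[8,[0.075,0.691,0],0],[8,[0.075,0.691,0],0],[8,[0.075,0.691,0],0],[8,[0.075,0.691,0],0],[8,[0.075,0.691,0.2],0],[8,[0.075,0.691,0.3],0],[8,[0,0,0.3],0],[8,[0,0,0.18],0],[8,[0,0,0],0],[8,[0,0,0],0]]'
python3 - <<'E'
from h import *
cw=c2w('wrist'); im=save('wrist','w4.png'); np.save('w4.npy',cw[1])
M=T(); t=(M@[93,0,8.4,1])[:3]; print('tip',t, p('wrist',t), 'eye px',p('wrist',(641.1,105.1,46)),'axle',p('wrist',(662.4,108.2,62)))
c=im[40:190,180:380,::-1]; cv2.imwrite('pics/w4b.png',cv2.resize(c,(800,600),interpolation=cv2.INTER_CUBIC))
hook(641.1,105.1,.145,41.4)
E
```

```text
clock: 9.5
eef_pos: [549.4, 92.6, 81.0]
eef_rot: [-3.142, 0.0, 0.146]
wrist_force: [-0.1, 0.1, -1.1]
finger_gap: 13.3
finger_force: 45.0
tip [641.63439346 106.19276948  72.97451602] [258.33009966  83.34542646] eye px [259.78172698  88.83025148] axle [260.04334254  48.47489894]
twist 0.0003 = 0 x 0.0003 | shift [-0.014  0.018  0.798] = 2 x [-0.007  0.009  0.399] | now [549.6  92.7  81.3] [-3.142e+00 -1.000e-03  1.460e-01] 13.724567959260058
```

View pics/w4b.png

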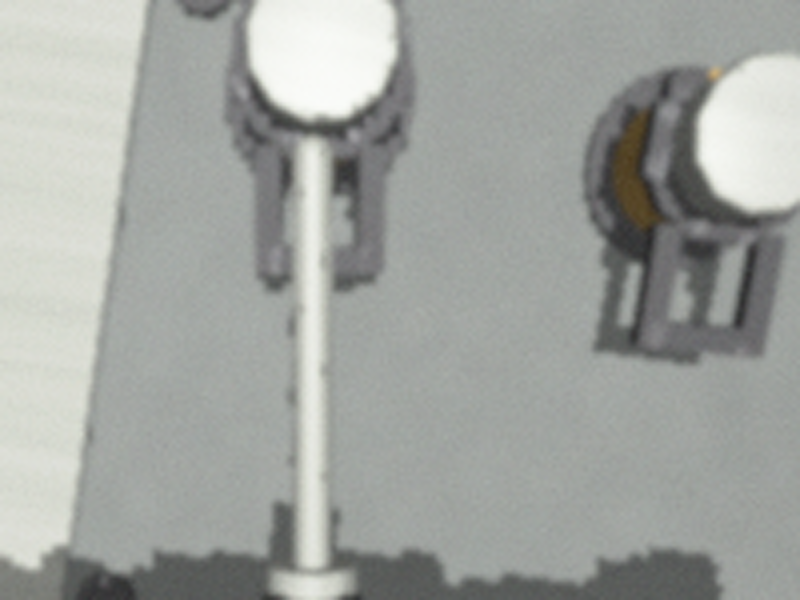

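```bash
python3 - <<'E'
from h import *
cw=(calibration('wrist')['mtx'],np.load('w4.npy'))
f=lambda x,y:np.array([x/4+180,y/4+40])
h=w('wrist',f(322,45),62,cw); b=w('wrist',f(322,281),46,cw); s=w('wrist',f(313,137),81+18.1+2.5,cw)
print(h,b,s,np.linalg.norm((h-b)[:2]))
M=T(); print('in tool',[ (np.linalg.inv(M)@np.append(q,1)).round(1) for q in(h,b,s)])
E
```

```text
[660.64430824 107.66609098  62.        ] [627.31932172 102.566877    46.        ] [642.64555325 106.41553703 101.6       ] 33.712856737201164
in tool [array([112. ,   1.3,  19.4,   1. ]), array([78.3,  1.5, 35.4,  1. ]), array([ 94. ,  -0.1, -20.2,   1. ])]
```

```bash
python3 -m jog '[[8,[-0.026,0.022,0],0],[8,[0,0,0.2],0],[8,[0,0,0.2],0],[8,[0,0,0.2],0],[8,[0,0,0.2],0],[8,[0,0,0],0]]'; python3 -m jog '[[8,[-0.08,0,0],0],[8,[-0.08,0,0],0],[8,[0,0,0],0]]';python3 -m jog '[[8,[-0.06,0,0],0],[8,[-0.06,0,0],0],[8,[0,0,0],0]]'
```

```text
clock: 10.15
eef_pos: [547.5, 90.6, 39.0]
eef_rot: [-3.141, 0.003, 0.145]
wrist_force: [0.0, 1.0, -1.2]
finger_gap: 13.3
finger_force: 45.0
clock: 10.45
eef_pos: [541.7, 89.7, 42.1]
eef_rot: [3.141, -0.005, 0.145]
wrist_force: [6.1, 0.5, -1.5]
finger_gap: 13.5
finger_force: 45.0
clock: 10.75
eef_pos: [535.8, 88.8, 42.2]
eef_rot: [3.141, -0.005, 0.145]
wrist_force: [5.1, 0.7, -0.5]
finger_gap: 13.2
finger_force: 45.0
```

Hook engaged, 5–6 N resistance. Continue the pull.

```bash
python3 -m jog '[[8,[-0.06,0,0],0],[8,[-0.06,0,0],0],[8,[0,0,0],0]]';python3 -m jog '[[8,[-0.08,0,0],0],[8,[-0.08,0,0],0],[8,[0,0,0],0],[8,[0,0,0],0],[8,[0,0,-0.3],0],[8,[0,0,-0.4],0],[8,[0,0,-0.4],0],[8,[0,0,0],0],[8,[0,0,0],0]]'
python3 - <<'E'
from h import *
cw=c2w('wrist'); im=save('wrist','w5.png'); np.save('w5.npy',cw[1])
cv2.imwrite('pics/w5b.png',cv2.resize(im[20:260,100:420,::-1],(800,600),interpolation=cv2.INTER_CUBIC))
hook(637.6,36.6,.078,80,92)
E
```

```text
clock: 11.05
eef_pos: [528.1, 87.8, 41.1]
eef_rot: [-3.142, 0.0, 0.145]
wrist_force: [-0.1, 0.1, -1.2]
finger_gap: 13.4
finger_force: 45.0
clock: 11.95
eef_pos: [520.6, 86.7, 95.4]
eef_rot: [-3.142, -0.0, 0.145]
wrist_force: [-0.0, -0.1, -1.2]
finger_gap: 13.4
finger_force: 45.0
twist 0.0213 = 1 x 0.0213 | shift [0.422 1.18  0.296] = 2 x [0.211 0.59  0.148] | now [520.3  86.6  94.8] [-3.142e+00  1.000e-03  1.450e-01] 13.810975210299825
```

View pics/w5b.png

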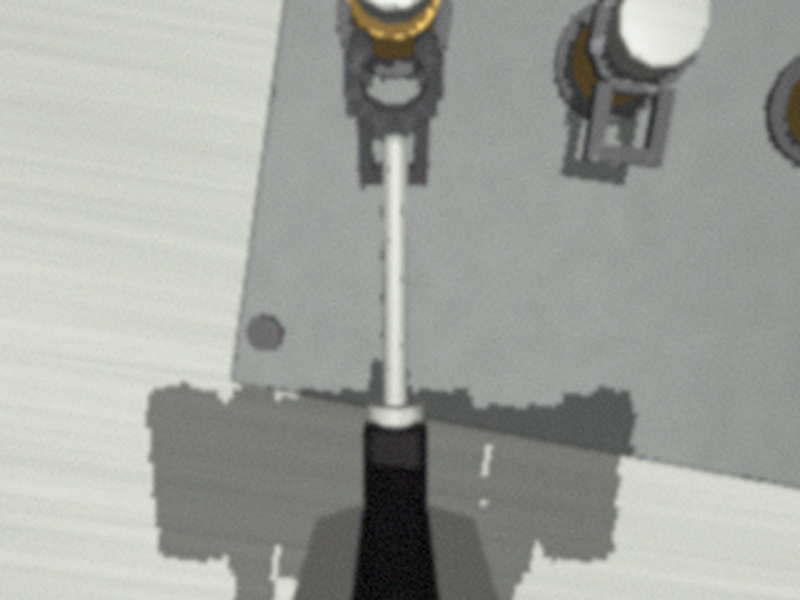

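```bash
python3 - <<'E'
from h import *
cw=(calibration('wrist')['mtx'],np.load('w5.npy'))
f=lambda x,y:np.array([x/2.5+100,y/2.5+20])
h=w('wrist',f(664,20),62,cw); b=w('wrist',f(625,163),46,cw); v=(h-b)[:2]; print(h,b,np.linalg.norm(v),np.arctan2(v[1],v[0]),'eye',b[:2]+v*11.5/np.linalg.norm(v))
a=w('wrist',f(392,187),18,cw); print('ringA back',a,'c',w('wrist',f(393,83),18,cw))
hook(636.3,36.1,.075,80,91.5)
E
```

```text
[657.55644065  38.16259451  62.        ] [624.93382686  36.11147101  46.        ] 32.68703165118045 0.0627916293634666 eye [636.41116327  36.83310032]
ringA back [610.85483215 101.03299318  18.        ] c [641.35761752 105.14393386  18.        ]
twist 0.0223 = 1 x 0.0223 | shift [0.409 1.181 0.296] = 2 x [0.204 0.591 0.148] | now [520.3  86.6  94.8] [-3.142e+00  1.000e-03  1.450e-01] 13.810975210299825
```

```bash
python3 -m jog '[[8,[0,0,0],0.0223],[8,[0.204,0.586,0],0],[8,[0.204,0.586,0],0],[8,[0,0,0.296],0],[8,[0,0,0],0],[8,[0,0,0],0]]'; python3 - <<'E'
from h import *
cw=c2w('wrist'); im=save('wrist','w6.png'); np.save('w6.npy',cw[1])
cv2.imwrite('pics/w6b.png',cv2.resize(im[30:180,180:380,::-1],(800,600),interpolation=cv2.INTER_CUBIC))
hook(636.4,36.6,.075,41,91.5)
E
```

```text
clock: 12.6
eef_pos: [544.8, 30.0, 80.3]
eef_rot: [-3.141, 0.002, 0.075]
wrist_force: [0.3, 1.1, -0.2]
finger_gap: 13.7
finger_force: 45.0
twist 0.0002 = 0 x 0.0002 | shift [0.001 0.009 0.796] = 2 x [0.    0.004 0.398] | now [545.1  30.2  80.8] [-3.141e+00  1.000e-03  7.600e-02] 13.632330753175262
```

View pics/w6b.png

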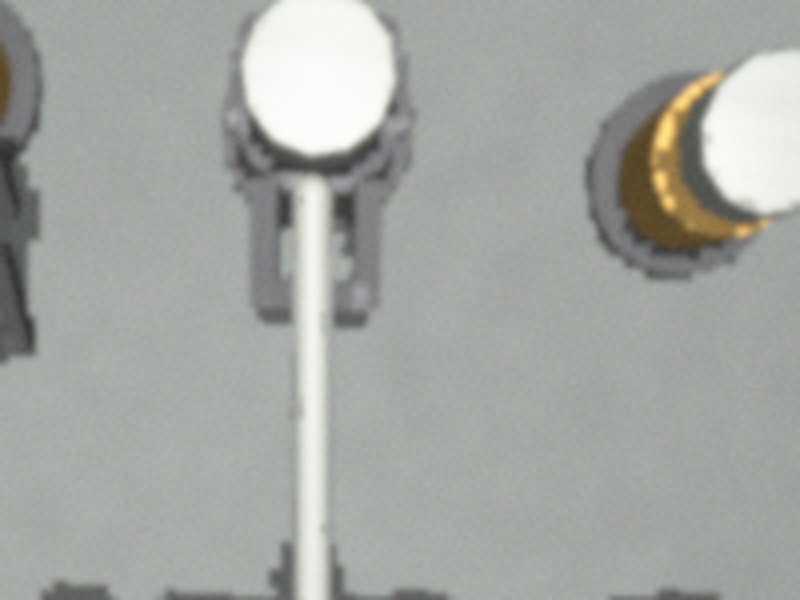

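```bash
python3 -m jog '[[8,[0,0.009,0],0],[8,[0,0,0.2],0],[8,[0,0,0.2],0],[8,[0,0,0.2],0],[8,[0,0,0.2],0],[8,[0,0,0],0]]'; python3 -m jog '[[8,[-0.08,0,0],0],[8,[-0.08,0,0],0],[8,[0,0,0],0]]';python3 -m jog '[[8,[-0.06,0,0],0],[8,[-0.06,0,0],0],[8,[0,0,0],0]]'
```

```text
clock: 13.25
eef_pos: [544.5, 29.3, 39.2]
eef_rot: [-3.141, 0.003, 0.075]
wrist_force: [-0.5, 0.0, -1.1]
finger_gap: 13.4
finger_force: 45.0
clock: 13.55
eef_pos: [538.2, 28.7, 42.0]
eef_rot: [3.141, -0.003, 0.075]
wrist_force: [4.1, 0.3, -1.1]
finger_gap: 13.6
finger_force: 45.0
clock: 13.85
eef_pos: [533.2, 28.3, 42.5]
eef_rot: [3.141, -0.006, 0.075]
wrist_force: [8.6, 0.9, -1.8]
finger_gap: 13.7
finger_force: 45.0
```

```bash
python3 -m jog '[[8,[-0.06,0,0],0],[8,[-0.06,0,0],0],[8,[0,0,0],0]]';python3 -m jog '[[8,[-0.08,0,0],0],[8,[-0.08,0,0],0],[8,[0,0,0],0],[8,[0,0,0],0],[8,[0,0,-0.3],0],[8,[0,0,-0.4],0],[8,[0,0,-0.4],0],[8,[0,0,0],0],[8,[0,0,0],0]]'
python3 - <<'E'
from h import *
cw=c2w('wrist'); im=save('wrist','w7.png'); np.save('w7.npy',cw[1])
for r in regions_of('wrist','ring1'):
    print(r['conf'],r['rect'],w('wrist',r['rect'][:2],18,cw).round(1))
hook(630,-103.5,.09,80,91.5)
E
```

```text
clock: 14.15
eef_pos: [525.0, 27.8, 41.3]
eef_rot: [-3.142, 0.0, 0.075]
wrist_force: [0.3, 0.1, -1.4]
finger_gap: 13.7
finger_force: 45.0
clock: 15.05
eef_pos: [517.4, 27.2, 95.6]
eef_rot: [-3.142, -0.0, 0.075]
wrist_force: [-0.8, 0.8, -1.8]
finger_gap: 13.5
finger_force: 45.0
0.89 [451.5, 56.7, 42.3, 67.1] [ 648.  -114.1   18. ]
0.79 [256.6, 65.6, 38.7, 58.4] [630.2  37.1  18. ]
0.65 [166.2, 51.8, 46.5, 66.1] [634.9 107.9  18. ]
twist -0.0048 = 1 x -0.0048 | shift [0.186 2.807 0.297] = 5 x [0.037 0.561 0.059] | now [517.   27.2  94.9] [-3.141e+00  2.000e-03  7.500e-02] 13.637056947524727
```

```bash
python3 -m jog '[[8,[0.037,0.561,0],-0.0048],[8,[0.037,0.561,0],0],[8,[0.037,0.561,0],0],[8,[0.037,0.561,0],0],[8,[0.037,0.561,0],0],[8,[0,0,0.295],0],[8,[0,0,0],0],[8,[0,0,0],0]]'; python3 - <<'E'
from h import *
cw=c2w('wrist'); im=save('wrist','w8.png'); np.save('w8.npy',cw[1])
cv2.imwrite('pics/w8b.png',cv2.resize(im[30:180,180:380,::-1],(800,600),interpolation=cv2.INTER_CUBIC))
hook(629.7,-103.3,.09,41,91.5)
E
```

```text
clock: 15.95
eef_pos: [538.5, -111.3, 80.6]
eef_rot: [-3.141, 0.002, 0.09]
wrist_force: [0.5, 0.3, -0.8]
finger_gap: 13.7
finger_force: 45.0
twist 0.0002 = 0 x 0.0002 | shift [-0.005  0.006  0.803] = 2 x [-0.002  0.003  0.401] | now [ 538.8 -111.2   81.1] [-3.141e+00  1.000e-03  9.100e-02] 13.893043712630549
```

View pics/w8b.png

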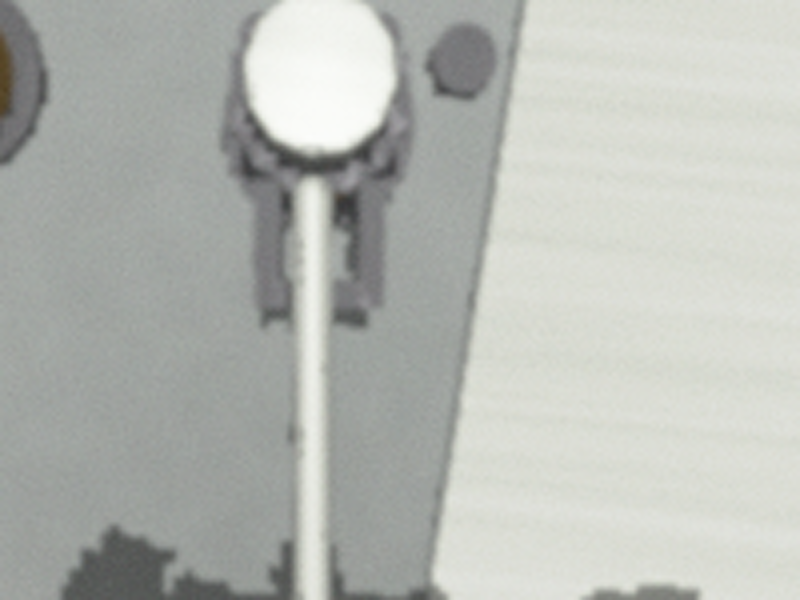

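```bash
python3 -m jog '[[8,[0,0.015,0],0],[8,[0,0,0.2],0],[8,[0,0,0.2],0],[8,[0,0,0.2],0],[8,[0,0,0.2],0],[8,[0,0,0],0]]'; python3 -m jog '[[8,[-0.08,0,0],0],[8,[-0.08,0,0],0],[8,[0,0,0],0]]';python3 -m jog '[[8,[-0.06,0,0],0],[8,[-0.06,0,0],0],[8,[0,0,0],0]]'
```

```text
clock: 16.6
eef_pos: [538.1, -112.2, 39.5]
eef_rot: [-3.141, 0.003, 0.09]
wrist_force: [-0.5, 0.3, -0.4]
finger_gap: 13.5
finger_force: 45.0
clock: 16.9
eef_pos: [531.8, -113.3, 42.3]
eef_rot: [3.141, -0.003, 0.09]
wrist_force: [4.2, 1.7, -1.3]
finger_gap: 13.7
finger_force: 45.0
clock: 17.2
eef_pos: [526.4, -113.9, 42.7]
eef_rot: [3.14, -0.005, 0.09]
wrist_force: [6.6, 1.2, -1.4]
finger_gap: 13.8
finger_force: 45.0
```

```bash
python3 -m jog '[[8,[-0.06,0,0],0],[8,[-0.06,0,0],0],[8,[0,0,0],0]]';python3 -m jog '[[8,[-0.08,0,0],0],[8,[-0.08,0,0],0],[8,[0,0,0],0],[8,[0,0,0],0],[8,[0,0,-0.3],0],[8,[0,0,-0.4],0],[8,[0,0,-0.4],0],[8,[0,0,-0.7],0],[8,[0,0,0],0]]'
python3 - <<'E'
from h import *
cw=c2w('wrist'); im=save('wrist','w9.png'); np.save('w9.npy',cw[1])
cv2.imwrite('pics/w9b.png',cv2.resize(im[0:300,:,::-1],(800,469),interpolation=cv2.INTER_CUBIC))
for r in regions_of('wrist','ring1'):
    print(r['conf'],r['rect'],w('wrist',r['rect'][:2],18,cw).round(1))
plan(488.6,327.5,130,-0.033)
E
```

```text
clock: 17.5
eef_pos: [518.6, -114.3, 41.6]
eef_rot: [3.142, 0.0, 0.09]
wrist_force: [-0.0, 0.0, -1.5]
finger_gap: 13.7
finger_force: 45.0
clock: 18.4
eef_pos: [513.0, -115.5, 135.4]
eef_rot: [3.139, -0.006, 0.09]
wrist_force: [1.0, -0.3, -0.5]
finger_gap: 13.5
finger_force: 45.0
0.96 [255.4, 73.4, 32.9, 49.8] [ 625.8 -102.9   18. ]
0.86 [93.9, 53.7, 48.3, 53.2] [629.2  43.5  18. ]
0.71 [23.4, 39.2, 46.7, 63.6] [635.6 105.6  18. ]
twist 0.0392 = 1 x 0.0392 | shift [-0.745 -8.83   0.025] = 13 x [-0.057 -0.679  0.002] | now [ 511.3 -115.   131.4] [ 3.141e+00 -1.000e-03  9.000e-02] 13.53124675715195
```

View pics/w9b.png

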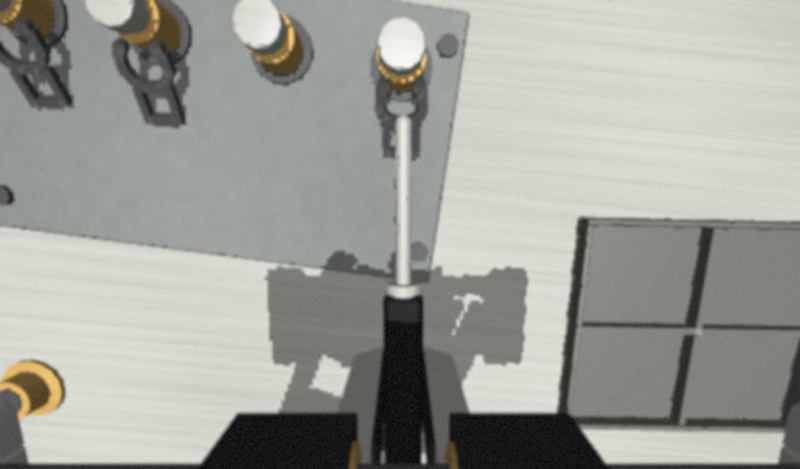

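```bash
python3 -m jog '[[8,[0,0,0],0.0392],[8,[-0.057,-0.679,0],0],[8,[-0.057,-0.679,0],0],[8,[-0.057,-0.679,0],0],[8,[-0.057,-0.679,0],0],[8,[-0.057,-0.679,0],0],[8,[-0.057,-0.679,0],0],[8,[-0.057,-0.679,0],0],[8,[-0.057,-0.679,0],0],[8,[-0.057,-0.679,0],0],[8,[-0.057,-0.679,0],0],[8,[-0.057,-0.679,0],0],[8,[-0.057,-0.679,0],0],[8,[-0.057,-0.679,0],0],[8,[0,0,0],0],[8,[0,0,0],0]]'; python3 -c "
from h import *
plan(488.6,327.5,60,-.033); plan(488.6,327.5,25.4,-0.033)"
```

```text
clock: 20.1
eef_pos: [488.0, 327.4, 129.6]
eef_rot: [3.14, 0.002, -0.032]
wrist_force: [0.1, -1.2, 0.1]
finger_gap: 13.9
finger_force: 45.0
twist 0.0003 = 0 x 0.0003 | shift [ 0.015 -0.005  1.393] = 2 x [ 0.008 -0.003  0.696] | now [488.  327.4 129.6] [ 3.14e+00  2.00e-03 -3.20e-02] 13.870438787660772
twist 0.0003 = 0 x 0.0003 | shift [ 0.017 -0.006  2.085] = 3 x [ 0.006 -0.002  0.695] | now [488.  327.4 129.6] [ 3.14e+00  2.00e-03 -3.20e-02] 13.870438787660772
```

```bash
python3 -m jog '[[8,[0,0,0.5],0],[8,[0,0,0.5],0],[8,[0,0,0.3],0],[8,[0,0,0.2],0],[8,[0,0,0.2],0],[8,[0,0,0.2],0],[8,[0,0,0.1],0],[8,[0,0,0.08],0],[8,[0,0,0],0],[8,[0,0,0],0]]'; python3 -m jog '[[16,[0,0,0],0],[24,[0,0,0],0],[32,[0,0,0],0],[40,[0,0,0],0],[40,[0,0,0],0],[40,[0,0,0],0],[40,[0,0,0],0],[40,[0,0,0],0]]';  python3 -m jog '[[40,[0,0,-0.2],0],[40,[0,0,-0.4],0],[40,[0,0,-0.6],0],[40,[0,0,-0.6],0],[40,[0,0,-0.3],0],[40,[0,0,0],0],[40,[0,0,0],0]]'
python3 - <<'E'
from h import *
cw=c2w('wrist'); im=save('wrist','w10.png'); np.save('w10.npy',cw[1])
for q in ['pick','rest']:
    for r in regions_of('wrist',q)[:2]: print(q,r['conf'],r['rect'])
cv2.imwrite('pics/w10b.png',cv2.resize(im[0:300,:,::-1],(800,469),interpolation=cv2.INTER_CUBIC))
# ring measurement from old view w9 for approach
plan(600,20,130,0.08)
E
```

```text
clock: 21.1
eef_pos: [488.8, 327.5, 27.7]
eef_rot: [-3.141, -0.0, -0.033]
wrist_force: [0.6, 1.0, -0.5]
finger_gap: 13.6
finger_force: 45.0
clock: 21.9
eef_pos: [488.6, 327.4, 27.3]
eef_rot: [3.142, 0.0, -0.033]
wrist_force: [-0.3, 0.2, 0.7]
finger_gap: 40.2
finger_force: 0.0
clock: 22.6
eef_pos: [488.3, 327.1, 131.3]
eef_rot: [3.141, 0.001, -0.033]
wrist_force: [-0.4, -0.6, -0.3]
finger_gap: 39.9
finger_force: 0.0
pick 0.69 [257.6, 174.8, 15.7, 163.6]
rest 0.83 [256.1, 199.8, 56.4, 97.8]
twist -0.036 = 1 x -0.036 | shift [1.739 6.3   0.02 ] = 10 x [0.174 0.63  0.002] | now [488.2 327.1 130.8] [ 3.14e+00  2.00e-03 -3.30e-02] 40.072795559453816
```

View pics/w10b.png

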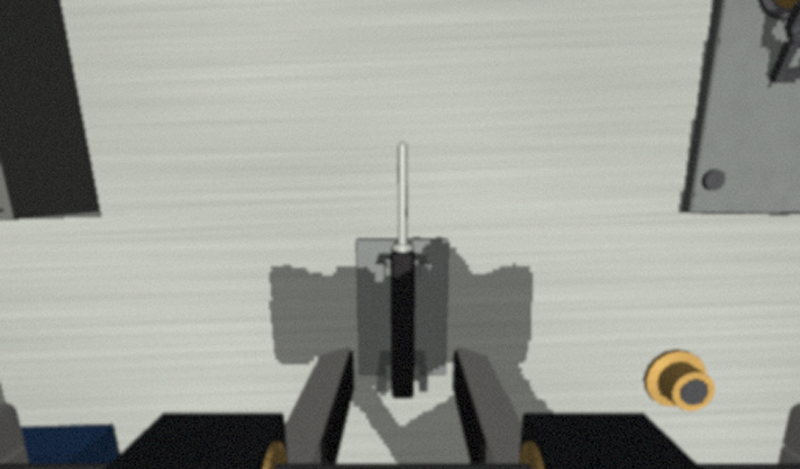

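```bash
python3 -m jog '[[40,[0,0,0],-0.036],[40,[0.154,0.65,0],0],[40,[0.154,0.65,0],0],[40,[0.154,0.65,0],0],[40,[0.154,0.65,0],0],[40,[0.154,0.65,0],0],[40,[0.154,0.65,0],0],[40,[0.154,0.65,0],0],[40,[0.154,0.65,0],0],[40,[0.154,0.65,0],0],[40,[0.154,0.65,0.2],0],[40,[0,0,0],0],[40,[0,0,0],0]]'
python3 - <<'E'
from h import *
cw=c2w('wrist'); im=save('wrist','w11.png'); np.save('w11.npy',cw[1])
print(T()[:3,3]); b=[]
for r in regions_of('wrist','ring1')[:5]:
    c=r['rect']; print(round(r['conf'],2),np.round(c,1),w('wrist',c[:2],18,cw).round(1))
    if r['conf']>.5:b.append(c)
b=sorted(b,key=lambda c:c[0])[:3]; o=[(int(c[0])-33,int(c[1])-50) for c in b]; print(o)
cv2.imwrite('pics/w11b.png',np.hstack([cv2.resize(im[max(y,0):max(y,0)+100,x:x+66,::-1],(264,400),interpolation=cv2.INTER_CUBIC) for x,y in o]))
E
```

```text
clock: 24.05
eef_pos: [591.0, 9.3, 121.2]
eef_rot: [-3.141, 0.002, 0.079]
wrist_force: [-0.2, 0.9, 0.5]
finger_gap: 40.0
finger_force: 0.0
[591.0550124   10.00575682 121.67677134]
0.86 [386.6 173.1  38.1  37.7] [ 623.1 -109.2   18. ]
0.7 [152.8 145.   41.6  44.2] [632.1 110.   18. ]
0.62 [230.8 155.4  33.5  36.9] [628.2  37.9  18. ]
0.44 [274.4 167.8 305.6 194.9] [619.9  -3.5  18. ]
[(119, 95), (197, 105), (353, 123)]
```

View pics/w11b.png

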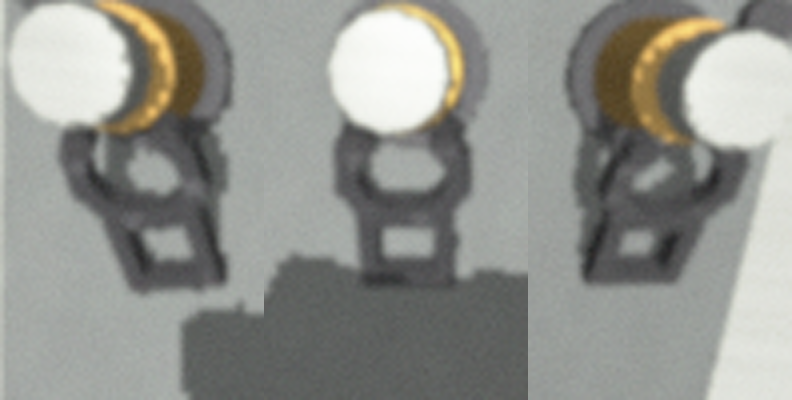

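```bash
python3 - <<'E'
from h import *
cw=(calibration('wrist')['mtx'],np.load('w11.npy'))
for nm,o,e,b,l in [('A',(119,95),(162,243),(174,286),[(105,215),(133,286)]),('B',(197,105),(146,243),(145,283),[(96,210),(98,280)]),('D',(353,123),(112,245),(104,283),[(170,218),(152,280)])]:
    g=lambda q:w('wrist',np.array(o)+np.array(q)/4,18,cw)[:2]
    E,B=g(e),g(b); v=E-B; L0,L1=map(g,l); u=L0-L1; r=[ax for ax in {'A':(660.6,107.7),'B':(657.6,38.0),'D':(650.9,-102)}[nm]]
    print(nm,'eye',E.round(1),'back',B.round(1),np.linalg.norm(v).round(1),'yaw eb',np.arctan2(v[1],v[0]).round(2),'side',np.arctan2(u[1],u[0]).round(2),'halfw',np.abs(np.cross(np.append(L0-E,0),np.append(u/np.linalg.norm(u),0)))[2].round(1),'d_axle',(np.array(r)-E).round(1))
# carrier from top & wrist
for n in ['top','scene']:
    camera(n)
    r=regions_of(n,'carrier')[0]; m=r['pixels'].astype(np.uint8); c=max(cv2.findContours(m,0,1)[0],key=cv2.contourArea)
    pts=np.array([w(n,q[0],18)[:2] for q in c]).astype(np.float32); print(n,r['conf'],cv2.minAreaRect(pts))
E
```

```text
A eye [622.7 103.9] back [612.8 101.1] 10.3 yaw eb 0.27 side 0.37 halfw 10.2 d_axle [37.9  3.8]
B eye [618.8  34.8] back [609.3  34.5] 9.5 yaw eb 0.03 side 0.08 halfw 11.5 d_axle [38.8  3.2]
D eye [ 612.1 -105.9] back [ 602.8 -105.7] 9.4 yaw eb -0.02 side -0.09 halfw 11.7 d_axle [38.8  3.9]
top 0.96 ((551.3720092773438, -300.8820495605469), (152.83935546875, 169.38055419921875), 2.5992143154144287)
scene 0.8 ((556.5498046875, -292.97747802734375), (150.03656005859375, 182.42735290527344), 3.906921625137329)
```

```bash
python3 -c "
from h import *
plan(622.5,103.8,40,.30); plan(622.5,103.8,14,.3)"
```

```text
twist -0.0697 = 2 x -0.0348 | shift [ 1.147 -1.601  1.65 ] = 3 x [ 0.382 -0.534  0.55 ] | now [591.3  10.4 122.5] [-3.142 -0.     0.081] 40.1631402291823
twist -0.0697 = 2 x -0.0348 | shift [ 1.147 -1.601  2.17 ] = 4 x [ 0.287 -0.4    0.542] | now [591.3  10.4 122.5] [-3.142 -0.     0.081] 40.1631402291823
```

```bash
python3 -m jog '[[44,[0,0,0],-0.0348],[44,[0,0,0],-0.0348],[44,[0.382,-0.534,0],0],[44,[0.382,-0.534,0],0],[44,[0.383,-0.533,0],0],[44,[0,0,0.5],0],[44,[0,0,0.5],0],[44,[0,0,0.5],0],[44,[0,0,0.4],0],[44,[0,0,0.15],0],[44,[0,0,0.1],0],[44,[0,0,0],0]]'; python3 -m jog '[[30,[0,0,0],0],[22,[0,0,0],0],[15,[0,0,0],0],[15,[0,0,0],0],[15,[0,0,0],0],[15,[0,0,0],0],[15,[0,0,0],0],[15,[0,0,0],0],[15,[0,0,0],0],[15,[0,0,0],0]]' 25
```

```text
clock: 25.55
eef_pos: [622.8, 103.1, 15.1]
eef_rot: [3.142, -0.0, 0.299]
wrist_force: [-0.1, 0.3, 0.2]
finger_gap: 43.9
finger_force: 0.0
clock: 26.55
eef_pos: [622.7, 102.9, 15.1]
eef_rot: [3.141, -0.0, 0.299]
wrist_force: [-2.6, -3.0, 6.1]
finger_gap: 22.0
finger_force: 28.4
```

```bash
python3 -m jog '[[15,[0,0,-0.1],0],[15,[0,0,-0.4],0],[15,[0,0,-0.6],0],[15,[0,0,-0.6],0],[15,[0,0,-0.6],0],[15,[0,0,0],0]]'; python3 -c "
from h import *
plan(545,-300,130,0.04)"
```

```text
clock: 27.15
eef_pos: [624.5, 103.4, 134.5]
eef_rot: [3.14, -0.007, 0.299]
wrist_force: [0.3, 0.3, -0.7]
finger_gap: 22.0
finger_force: 26.1
twist 0.0824 = 2 x 0.0412 | shift [-1.912  7.998  0.086] = 12 x [-0.159  0.666  0.007] | now [624.5 103.4 134.5] [ 3.14  -0.007  0.299] 22.021734542314487
```

```bash
python3 -m jog '[[15,[0,0,0],0.0412],[15,[0,0,0],0.0412],[15,[-0.159,0.666,0],0],[15,[-0.159,0.666,0],0],[15,[-0.159,0.666,0],0],[15,[-0.159,0.666,0],0],[15,[-0.159,0.666,0],0],[15,[-0.159,0.666,0],0],[15,[-0.159,0.666,0],0],[15,[-0.159,0.666,0],0],[15,[-0.159,0.666,0],0],[15,[-0.159,0.666,0],0],[15,[-0.159,0.666,0],0],[15,[-0.159,0.666,0],0],[15,[0,0,0],0],[15,[0,0,0],0]]'
cat >> h.py <<'E'
def carrier():
    out=[]
    for n in ['wrist','top']:
        cw=c2w(n); im=camera(n); 
        if n=='wrist': cv2.imwrite('pics/cw.png',im[:,:,::-1])
        rs=regions_of(n,'carrier')
        if not rs: print(n,'none'); continue
        r=rs[0]; m=r['pixels'].astype(np.uint8); c=np.vstack([q for q in cv2.findContours(m,0,1)[0] if cv2.contourArea(q)>20])
        hull=cv2.convexHull(c)
        pts=np.array([w(n,q[0],17,cw)[:2] for q in hull]).astype(np.float32); a=cv2.minAreaRect(pts); print(n,round(r['conf'],2),r['rect'],np.round(a[0],1),np.round(a[1],1),round(a[2],1))
E
python3 -c "
from h import *
carrier()
im=cv2.imread('pics/cw.png'); cv2.imwrite('pics/cwb.png',cv2.resize(im,(800,600)))"
```

```text
clock: 28.75
eef_pos: [543.0, -300.2, 129.0]
eef_rot: [-3.141, 0.001, 0.039]
wrist_force: [0.2, 0.1, -0.3]
finger_gap: 22.4
finger_force: 26.1
wrist 0.92 [254.8, 175.9, 176.9, 147.9] [ 556.3 -300. ] [143.7 163.6] 4.0
top 0.71 [332.2, 226.6, 18.7, 46.2] [ 555.9 -236.9] [127.3  42.2] 4.2
```

View pics/cwb.png

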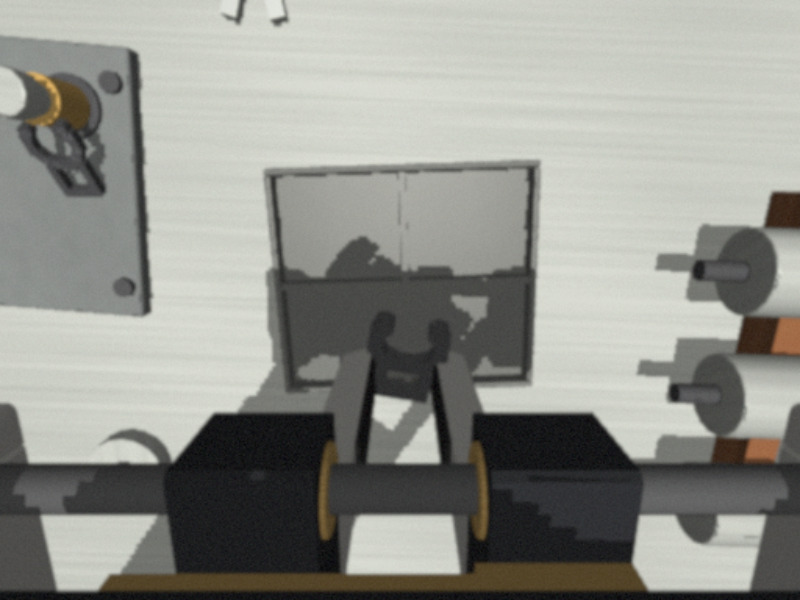

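```bash
cat >> h.py <<'E'
def well(cx,cy,ya,sx,sy,z): 
    v=R.from_euler('z',ya).as_matrix()[:2,:2]@[sx*35-11,sy*40]; plan(cx+v[0],cy+v[1],z,ya)
E
python3 -c "
from h import *
well(556.3,-300,.07,1,1,8)"
```

```text
twist -0.0092 = 1 x -0.0092 | shift [ 0.732 -0.763  2.435] = 4 x [ 0.183 -0.191  0.609] | now [ 543.6 -299.   129.7] [-3.141  0.     0.041] 21.90968383297984
```

```bash
python3 -m jog '[[15,[0,0,0],-0.0092],[15,[0.366,-0.382,0],0],[15,[0.366,-0.382,0],0],[15,[0,0,0.6],0],[15,[0,0,0.6],0],[15,[0,0,0.5],0],[15,[0,0,0.3],0],[15,[0,0,0.2],0],[15,[0,0,0.13],0],[15,[0,0,0.09],0],[15,[0,0,0],0]]'; python3 -m jog '[[24,[0,0,0],0],[28,[0,0,0],0],[32,[0,0,0],0],[36,[0,0,0],0],[36,[0,0,0],0],[36,[0,0,0],0]]'; python3 -m jog '[[36,[0,0,-0.2],0],[36,[0,0,-0.5],0],[36,[0,0,-0.6],0],[36,[0,0,-0.6],0],[36,[0,0,-0.5],0],[36,[0,0,0],0],[36,[0,0,0],0]]'
python3 - <<'E'
from h import *
cw=c2w('wrist'); carrier(); camera('wrist')
for r in regions_of('wrist','ring1')[:3]: print(round(r['conf'],2),np.round(r['rect'],1),w('wrist',r['rect'][:2],10,cw).round(1))
plan(612,-105.9,125,-0.05)
E
```

```text
clock: 30.05
eef_pos: [577.3, -259.6, 8.9]
eef_rot: [3.141, -0.0, 0.069]
wrist_force: [0.3, 0.6, -0.7]
finger_gap: 21.8
finger_force: 26.1
clock: 30.65
eef_pos: [577.2, -259.5, 8.9]
eef_rot: [3.142, -0.0, 0.069]
wrist_force: [0.4, 0.9, 0.5]
finger_gap: 35.9
finger_force: 0.0
clock: 31.35
eef_pos: [577.2, -259.5, 129.3]
eef_rot: [3.141, -0.001, 0.069]
wrist_force: [0.0, -0.6, -1.1]
finger_gap: 35.7
finger_force: 0.0
wrist 0.78 [297.2, 214.3, 171.9, 136.7] [ 557.5 -300.1] [143.7 164.1] 3.9
top none
0.63 [259.4 177.3  27.6  44.7] [ 593.1 -259.6   10. ]
0.62 [ 88.8 135.9  46.2  40.5] [622.4 -92.3  10. ]
twist 0.0378 = 1 x 0.0378 | shift [ 0.548 -3.101  0.062] = 5 x [ 0.11  -0.62   0.012] | now [ 576.9 -259.4  128. ] [-3.141e+00  1.000e-03  6.900e-02] 35.90212437632689
```

```bash
python3 -m jog '[[44,[0,0,0],0.036],[44,[0.11,-0.62,0],0],[44,[0.11,-0.62,0],0],[44,[0.11,-0.62,0],0],[44,[0.11,-0.62,0],0],[44,[0.11,-0.62,0],0],[44,[0,0,0],0],[44,[0,0,0],0]]'
cat > ringchk.py <<'E'
from h import *
cw=c2w('wrist'); camera('wrist'); t=T()[:3,3]
for r in regions_of('wrist','ring1')[:4]:
    m=r['pixels']; ys,xs=np.nonzero(m); P=np.array([w('wrist',q,18,cw)[:2] for q in zip(xs,ys)])
    if r['conf']<.4: continue
    b=P[:,0].min(); L=[]
    for k in range(2,16,2):
        q=P[(P[:,0]>=b+k-1)&(P[:,0]<b+k+1)]; 
        if len(q): L.append((round(b+k,1),round(q[:,1].min(),1),round(q[:,1].max(),1)))
    print(round(r['conf'],2),'xmin',b.round(1),L)
print(t.round(1)); plan(t[0],t[1],15)
E
python3 ringchk.py
```

```text
clock: 32.45
eef_pos: [611.4, -105.6, 128.5]
eef_rot: [3.142, 0.001, -0.043]
wrist_force: [0.7, -0.6, -0.3]
finger_gap: 44.1
finger_force: 0.0
0.9 xmin 609.0 [(np.float64(611.0), np.float64(23.5), np.float64(46.6)), (np.float64(613.0), np.float64(23.2), np.float64(48.1)), (np.float64(615.0), np.float64(22.9), np.float64(48.7)), (np.float64(617.0), np.float64(23.6), np.float64(50.3)), (np.float64(619.0), np.float64(24.3), np.float64(50.9)), (np.float64(621.0), np.float64(25.1), np.float64(51.7)), (np.float64(623.0), np.float64(25.7), np.float64(52.4))]
0.78 xmin 572.7 [(np.float64(574.7), np.float64(-264.1), np.float64(-242.0)), (np.float64(576.7), np.float64(-264.9), np.float64(-240.8)), (np.float64(578.7), np.float64(-264.7), np.float64(-240.6)), (np.float64(580.7), np.float64(-264.6), np.float64(-240.5)), (np.float64(582.7), np.float64(-264.4), np.float64(-240.4)), (np.float64(584.7), np.float64(-264.2), np.float64(-240.2)), (np.float64(586.7), np.float64(-264.0), np.float64(-240.1))]
0.67 xmin 602.2 [(np.float64(604.2), np.float64(-113.8), np.float64(-94.9)), (np.float64(606.2), np.float64(-114.9), np.float64(-94.0)), (np.float64(608.2), np.float64(-114.9), np.float64(-94.1)), (np.float64(610.2), np.float64(-115.0), np.float64(-93.3)), (np.float64(612.2), np.float64(-115.1), np.float64(-93.4)), (np.float64(614.2), np.float64(-115.1), np.float64(-93.5)), (np.float64(616.2), np.float64(-115.2), np.float64(-92.6))]
[ 611.3 -106.3  128.5]
twist -0.0 = 0 x -0.0 | shift [ 2.000e-03 -8.000e-03  2.271e+00] = 4 x [ 0.    -0.002  0.568] | now [ 611.3 -106.7  128.5] [ 3.142  0.    -0.045] 44.2504748022635
```

```bash
python3 -m jog '[[44,[0.04,-0.035,0],-0.012],[44,[0,0,0.5],0],[44,[0,0,0.5],0],[44,[0,0,0.5],0],[44,[0,0,0.4],0],[44,[0,0,0.25],0],[44,[0,0,0.12],0],[44,[0,0,0],0]]'; python3 -m jog '[[30,[0,0,0],0],[22,[0,0,0],0],[15,[0,0,0],0],[15,[0,0,0],0],[15,[0,0,0],0],[15,[0,0,0],0],[15,[0,0,0],0],[15,[0,0,0],0],[15,[0,0,0],0],[15,[0,0,0],0]]' 25;  python3 -m jog '[[15,[0,0,-0.1],0],[15,[0,0,-0.4],0],[15,[0,0,-0.6],0],[15,[0,0,-0.6],0],[15,[0,0,-0.6],0],[15,[0,0,0],0],[15,[0,0,0],0]]'; python3 -c "
from h import *
well(557,-300,.07,1,-1,125)"
```

```text
clock: 33.35
eef_pos: [613.4, -104.6, 15.0]
eef_rot: [-3.141, 0.001, -0.007]
wrist_force: [0.2, -0.2, 0.5]
finger_gap: 43.9
finger_force: 0.0
clock: 34.35
eef_pos: [613.8, -104.2, 15.7]
eef_rot: [3.142, -0.001, -0.007]
wrist_force: [0.4, 1.2, 6.2]
finger_gap: 21.7
finger_force: 25.7
clock: 35.05
eef_pos: [613.4, -104.2, 130.3]
eef_rot: [3.142, -0.0, -0.007]
wrist_force: [0.1, -0.3, 0.0]
finger_gap: 21.3
finger_force: 25.5
twist -0.0244 = 1 x -0.0244 | shift [-0.92   4.627  0.105] = 7 x [-0.131  0.661  0.015] | now [ 613.4 -104.2  130.3] [ 3.142 -0.    -0.007] 21.33607718662933
```

```bash
python3 -m jog '[[15,[0,0,0],-0.0244],[15,[-0.131,0.661,0],0],[15,[-0.131,0.661,0],0],[15,[-0.131,0.661,0],0],[15,[-0.131,0.661,0],0],[15,[-0.131,0.661,0],0],[15,[-0.131,0.661,0],0],[15,[-0.131,0.661,0],0],[15,[0,0,0],0],[15,[0,0,0],0]]'; python3 -c "
from h import *
carrier(); well(557,-300,.07,1,-1,8.5)"
```

```text
clock: 36.05
eef_pos: [583.3, -338.1, 128.5]
eef_rot: [-3.14, 0.002, 0.069]
wrist_force: [-0.5, -0.4, -1.2]
finger_gap: 21.8
finger_force: 25.5
wrist 0.88 [214.9, 213.2, 171.1, 138.7] [ 557.5 -300. ] [144.6 163.6] 3.9
top 0.86 [340.4, 228.1, 32.9, 49.6] [ 554.5 -261.4] [132.8  90.7] 3.7
twist 0.0004 = 0 x 0.0004 | shift [-0.011  0.024  2.43 ] = 4 x [-0.003  0.006  0.608] | now [ 584.3 -337.   130. ] [-3.141  0.     0.071] 21.259449810561193
```

```bash
python3 -m jog '[[15,[0,0.024,0],0],[15,[0,0,0.6],0],[15,[0,0,0.6],0],[15,[0,0,0.5],0],[15,[0,0,0.3],0],[15,[0,0,0.2],0],[15,[0,0,0.13],0],[15,[0,0,0.08],0],[15,[0,0,0],0]]'; python3 -m jog '[[24,[0,0,0],0],[28,[0,0,0],0],[32,[0,0,0],0],[36,[0,0,0],0],[36,[0,0,0],0],[36,[0,0,0],0]]'; python3 -m jog '[[36,[0,0,-0.2],0],[36,[0,0,-0.5],0],[36,[0,0,-0.6],0],[36,[0,0,-0.6],0],[36,[0,0,-0.5],0],[36,[0,0,0],0],[36,[0,0,0],0]]'
python3 -c "
from h import *
plan(619.5,35.2,128,0.06)"
```

```text
clock: 37.15
eef_pos: [584.2, -339.5, 10.1]
eef_rot: [3.141, -0.0, 0.07]
wrist_force: [-0.1, -0.5, -0.6]
finger_gap: 21.4
finger_force: 25.5
clock: 37.75
eef_pos: [584.1, -339.4, 9.8]
eef_rot: [-3.142, -0.0, 0.07]
wrist_force: [-0.7, 0.7, 0.1]
finger_gap: 36.3
finger_force: 0.0
clock: 38.45
eef_pos: [584.1, -339.4, 130.4]
eef_rot: [3.141, -0.001, 0.07]
wrist_force: [0.2, 0.3, -0.4]
finger_gap: 35.7
finger_force: 0.0
twist 0.0032 = 1 x 0.0032 | shift [ 1.155 -7.437  0.044] = 11 x [ 0.105 -0.676  0.004] | now [ 584.1 -339.4  130.4] [ 3.141e+00 -1.000e-03  7.000e-02] 35.71249984766187
```

```bash
python3 -m jog '[[44,[0.105,-0.676,0],0],[44,[0.105,-0.676,0],0],[44,[0.105,-0.676,0],0],[44,[0.105,-0.676,0],0],[44,[0.105,-0.676,0],0],[44,[0.105,-0.676,0],0],[44,[0.105,-0.676,0],0],[44,[0.105,-0.676,0],0],[44,[0.105,-0.676,0],0],[44,[0.105,-0.676,0],0],[44,[0.105,-0.676,0],0],[44,[0,0,0],0],[44,[0,0,0],0]]'
python3 ringchk.py
```

```text
clock: 39.75
eef_pos: [615.2, 35.8, 128.7]
eef_rot: [3.142, 0.002, 0.071]
wrist_force: [0.1, -0.7, -0.0]
finger_gap: 43.7
finger_force: 0.0
0.92 xmin 609.0 [(np.float64(611.0), np.float64(24.9), np.float64(45.8)), (np.float64(613.0), np.float64(25.0), np.float64(45.8)), (np.float64(615.0), np.float64(25.2), np.float64(46.0)), (np.float64(617.0), np.float64(25.3), np.float64(46.1)), (np.float64(619.0), np.float64(25.5), np.float64(46.2)), (np.float64(621.0), np.float64(25.7), np.float64(47.3)), (np.float64(623.0), np.float64(25.8), np.float64(47.4))]
0.68 xmin 537.0 [(np.float64(539.0), np.float64(-55.9), np.float64(68.5)), (np.float64(541.0), np.float64(-55.7), np.float64(123.7)), (np.float64(543.0), np.float64(-55.4), np.float64(144.4)), (np.float64(545.0), np.float64(-55.2), np.float64(145.4)), (np.float64(547.0), np.float64(-61.0), np.float64(145.4)), (np.float64(549.0), np.float64(-89.1), np.float64(145.4)), (np.float64(551.0), np.float64(-124.8), np.float64(145.3))]
[615.3  35.  128.9]
twist -0.0 = 0 x -0.0 | shift [ 1.000e-03 -8.000e-03  2.283e+00] = 4 x [ 0.    -0.002  0.571] | now [615.4  34.6 129.1] [3.142e+00 1.000e-03 6.900e-02] 44.14533286647626
```

```bash
python3 -m jog '[[44,[0.1,-0.01,0],0],[44,[0,0,0.5],0],[44,[0,0,0.5],0],[44,[0,0,0.5],0],[44,[0,0,0.4],0],[44,[0,0,0.25],0],[44,[0,0,0.13],0],[44,[0,0,0],0]]'; python3 -m jog '[[30,[0,0,0],0],[22,[0,0,0],0],[15,[0,0,0],0],[15,[0,0,0],0],[15,[0,0,0],0],[15,[0,0,0],0],[15,[0,0,0],0],[15,[0,0,0],0],[15,[0,0,0],0],[15,[0,0,0],0]]' 25;  python3 -m jog '[[15,[0,0,-0.1],0],[15,[0,0,-0.4],0],[15,[0,0,-0.6],0],[15,[0,0,-0.6],0],[15,[0,0,-0.6],0],[15,[0,0,0],0],[15,[0,0,0],0]]'; python3 -c "
from h import *
well(557,-300,.07,-1,1,128)"
```

```text
clock: 40.65
eef_pos: [620.6, 36.1, 15.4]
eef_rot: [-3.142, 0.001, 0.07]
wrist_force: [-0.0, -0.5, 0.2]
finger_gap: 44.1
finger_force: 0.0
clock: 41.65
eef_pos: [620.8, 36.3, 16.1]
eef_rot: [3.142, -0.001, 0.07]
wrist_force: [-1.5, 0.5, 4.6]
finger_gap: 21.7
finger_force: 26.6
clock: 42.35
eef_pos: [620.6, 36.4, 130.8]
eef_rot: [-3.142, -0.0, 0.07]
wrist_force: [0.2, 0.1, -1.3]
finger_gap: 21.4
finger_force: 26.5
twist 0.0 = 0 x 0.0 | shift [-2.659  5.823  0.055] = 9 x [-0.295  0.647  0.006] | now [620.6  36.4 130.8] [-3.142 -0.     0.07 ] 21.379014278945306
```

```bash
python3 -m jog '[[15,[-0.295,0.647,0],0],[15,[-0.295,0.647,0],0],[15,[-0.295,0.647,0],0],[15,[-0.295,0.647,0],0],[15,[-0.295,0.647,0],0],[15,[-0.295,0.647,0],0],[15,[-0.295,0.647,0],0],[15,[-0.295,0.647,0],0],[15,[-0.295,0.647,0],0],[15,[0,0,0],0],[15,[0,0,0],0]]'; python3 -c "
from h import *
carrier(); well(557,-300,.07,-1,1,8.8)"
```

```text
clock: 43.45
eef_pos: [508.0, -263.3, 129.5]
eef_rot: [-3.14, 0.002, 0.069]
wrist_force: [-0.2, 0.5, -0.1]
finger_gap: 21.4
finger_force: 26.5
wrist 0.62 [302.2, 144.9, 186.2, 154.5] [ 556.5 -299.9] [144.  164.2] 4.4
top 0.82 [336.9, 209.4, 26.5, 11.9] [ 605.1 -247.6] [35.3 69.9] 2.6
twist 0.0004 = 0 x 0.0004 | shift [-0.012  0.021  2.432] = 4 x [-0.003  0.005  0.608] | now [ 508.9 -262.3  130.4] [-3.141  0.     0.071] 21.671727297803788
```

Place, retreat well above, and move so the wrist camera can check everything.

```bash
python3 -m jog '[[15,[0,0.015,0],0],[15,[0,0,0.6],0],[15,[0,0,0.6],0],[15,[0,0,0.5],0],[15,[0,0,0.3],0],[15,[0,0,0.2],0],[15,[0,0,0.13],0],[15,[0,0,0.08],0],[15,[0,0,0],0]]'; python3 -m jog '[[24,[0,0,0],0],[28,[0,0,0],0],[32,[0,0,0],0],[36,[0,0,0],0],[36,[0,0,0],0],[36,[0,0,0],0]]'; python3 -m jog '[[36,[0,0,-0.2],0],[36,[0,0,-0.5],0],[36,[0,0,-0.6],0],[36,[0,0,-0.6],0],[36,[0,0,-0.6],0],[36,[0.3,0.3,-0.3],0],[36,[0,0,0],0],[36,[0,0,0],0]]'
python3 - <<'E'
from h import *
cw=c2w('wrist'); carrier(); camera('wrist')
Ri=R.from_euler('z',-.07).as_matrix()[:2,:2]
for r in regions_of('wrist','ring1')[:5]:
    ys,xs=np.nonzero(r['pixels']); P=np.array([w('wrist',q,10,cw)[:2] for q in zip(xs,ys)]); Q=(P-[557,-300])@Ri.T
    print(round(r['conf'],2),'carrier frame min/max',Q.min(0).round(1),Q.max(0).round(1))
camera('top')
for q in ['pick','rest']:
    r=regions_of('top',q)[0]; print(q,r['conf'],r['rect'])
camera('scene'); r=regions_of('scene','pick')[0]; print('scene pick',r['conf'],r['rect'])
E
```

```text
clock: 44.55
eef_pos: [508.8, -264.2, 10.5]
eef_rot: [3.141, -0.0, 0.07]
wrist_force: [0.7, 0.0, 0.2]
finger_gap: 21.5
finger_force: 26.5
clock: 45.15
eef_pos: [508.6, -264.1, 10.3]
eef_rot: [3.142, -0.0, 0.07]
wrist_force: [0.4, -0.1, 0.5]
finger_gap: 36.0
finger_force: 0.0
clock: 45.95
eef_pos: [524.3, -277.8, 150.0]
eef_rot: [-3.141, 0.0, 0.07]
wrist_force: [0.0, 0.2, -0.6]
finger_gap: 36.0
finger_force: 0.0
wrist 0.85 [280.8, 157.3, 169.9, 140.6] [ 557.  -299.8] [144.1 163.5] 4.0
top 0.66 [337.6, 227.6, 31.4, 45.9] [ 555.  -255.7] [130.1  81.4] 2.6
0.75 carrier frame min/max [-53.6  25.8] [-9.4 53.8]
0.71 carrier frame min/max [ 16.8 -54.3] [ 61.4 -23.8]
0.58 carrier frame min/max [15.8 23.7] [59.5 52.2]
pick 0.73 [131.4, 234.1, 14.7, 49.4]Traceback (most recent call last):
  File "<stdin>", line 9, in <module>
IndexError: list index out of range
```

```bash
python3 - <<'E'
from h import *
a=cv2.imread('pics/scene0.png').astype(int); b=camera('scene')[:,:,::-1].astype(int)
d=np.abs(a-b).max(2)>40
for nm,P in dict(pick=(495,327,40),endcap=(750,183,12),bushing=(420,140,12),pulley=(783,-22,12),bearing=(412,-107,8),wrench=(780,-203,5),tin=(703,302,40)).items():
    u,v=p('scene',P).astype(int); print(nm,d[v-25:v+26,u-25:u+26].sum())
for r in regions_of('scene','pick')[:2]: print(r['conf'],r['rect'])
sign_off()
E
```

```text
pick 0
endcap 0
bushing 0
pulley 0
bearing 899
wrench 0
tin 0
0.91 [407.4, 295.2, 58.6, 50.4]
0.3 [213.9, 127.8, 76.7, 60.3]
the job is handed in; nothing more can be done
```

The job is handed in: all three rings that were present were pried out with the pick and measured flat in separate carrier wells, the pick is back in its rest hook down, and the bystanders show no change against the first scene picture, except the bearing, whose patch differed and which I did not check separately (possibly the arm or its shadow).

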